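Clear the pile off the mahjong table

ROBOT

A 6-joint arm with a two-finger parallel gripper is mounted at the origin on the work surface. World frame = base frame: x ahead of the robot, y to its left, z up, the work surface at z = 0. Lengths are in m, angles in rad, forces in N, time in s.
With the tool pointing down it reaches from about 0.375 to 0.9 m from the base axis. Payload 3.1 kg.
Tool frame: the origin (TCP) lies midway between the tips of the shut fingers; the grasp point (between the pads) lies 19 mm behind it (pinch_z is the distance from the TCP to the grasp point, in m); y points along the fingers, z is the direction in which the jaws open and shut, and the axes are right-handed (so a half turn about y gives the same grasp; the last joint's range is limited). The gripper opens to 87 mm and grips with 3 to 60 N. Pads are 19 mm wide; open, the fingers measure 117 mm over their backs; the gripper's body (75 mm by 190 mm) begins 51 mm behind the grasp point.
Start: joints at [-1.512, 0.527, 1.433, -0, 1.181, -0.178], TCP at [0.147, -0.608, 0.223] pointing down, gripper open.
Joint ranges: [-3.08, 3.08], [-0.75, 2.2], [0.22, 2.44], [-1.43, 4.57], [0, 2.65], [-2.85, 2.85]. Speed limits (rad/s): [2.79, 2.79, 3.14, 3.14, 3.14, 3.14].

INTERFACE

Orientations are given as a unit quaternion [x, y, z, w].
In Python, from rig import * gives the robot as it stands.
- The arm moves only by the tool drive_tool, never from a script. Its argument "plan" is a list of rows, each a list of 7 numbers: the shift along the tool's x, y, z in mm, then the turn, a rotation vector about the tool's x, y, z in degrees, then the finger opening in mm, from 0 to 87. A call has 1 to 10 rows; each row is the pose to reach, as a shift and turn from the pose commanded when the call began, along the tool's axes at that moment; what a row does not reach only later rows make up. A row lasts 1/10 s, in which the tool goes at most 50 mm and 8.59 degrees, less where a joint would pass 70% of its speed; a pose out of reach is approached as far as the arm can. A call with a gripper value outside its range is refused whole. The fingers move at their own pace and stop on an object; "newtons" is the grip in N (left out, the last holds). Time passes only in rows, so rows that repeat a pose let the fingers close. It gives the time, the measured TCP pose, the force and the opening at its end, in the units of the state.
- get_obs(): the state, without advancing time (a new reading comes with each control period).
- camera(name): name is "scene" or "top" or "wrist"; returns the picture (384x512x3 uint8, blue, green, red); there is no depth.
- get_calibration(name): a dict with "fx", "fy", "cx", "cy" (pixels), "D" ([k1, k2, p1, p2, k3] as OpenCV has them; the pictures are not rectified), "origin" and "rotation" of the camera in the world; the wrist camera has in their place "tool_from_camera" (4x4, takes a point from camera to tool coordinates, whose origin is the TCP and whose axes are the tool frame's). Camera axes: x right, y down, z forward; pixel columns grow to the right and rows downward; lengths in m; the calibration is good to about 2 mm. A picture is of the moment at which its call begins: read the wrist's pose just before it. get_calibration takes no time and is no camera call.
- hand_in(): hands the job in, once; it reports no verdict.
Trained networks look in the newest picture that a camera, given by its name, has taken for a name from the list of things; names that differ only in an ending like _2 or _b are one class to them, and where a whole thing is asked for, a point or a joint stands for the part that bears it (a point fixed in the world has none). Each returns a list of dicts, best first, with "conf" (0 to 1); they miss things now and then, are a little off and sometimes report something else, mostly with a low value. They report only what shows in the picture. A call takes as long as a camera call. They do not tell look-alikes from the thing itself.
- spot_in(camera, target): "location" ([column, row] in pixels, amid what is visible of it).
- mark_of(camera, target): "location" ([column, row] in pixels: a listed point, or the origin of a listed thing).
The state is a dict: "time": time; "q": joint angles; "joint_velocities": joint speeds; "joint_torque": joint torques, N m; "position": TCP position; "tool_rot": TCP orientation; "ft_force": force on the tool from outside, world axes, zero at the start; "moment": the same for the moment, N m; "grip_width": finger opening in m.
Only numpy, scipy, OpenCV 4.12 (cv2) and the standard library are available. Lean on these libraries where they do the work, as an engineer would, in place of code of your own. Each camera call takes 0.05 s, during which the arm holds its last target. There are 200 camera calls.

TASK

Before the next round, take apart the pile of things on the mahjong table: stand the teacup in the middle of the round cork coaster, the ashtray in the middle of the square ceramic tile, and the dice holder in the middle of the black rubber mat with its long side parallel to the mat's long side, and lay the white chip case, lid up, flat in the big empty compartment of the chip drawer. Never tip the cup or the ashtray, and leave the jar and the blue bowl where they are.

Things in the scene. Friction and masses are not known exactly. Their poses are not given: they have to be found in the camera images.
- case: closed white plastic chip case, bottom of the pile, flat on the table: a block 136 (own x) x 62 (own y) x 36 mm high, about 0.28 kg. Origin: centre of its underside, z up. On its top, about on its long middle line, stand the ashtray (about 33 mm from its centre towards -x) and the dice holder (about 43 mm towards +x). Grip it across its 62 mm width (own y).
- ashtray: round straight-sided steel ashtray, open top, outer diameter 66 mm, 24 mm high, wall 3 mm, floor 4 mm thick, about 0.13 kg. It stands on the chip case and the teacup stands in it. Origin: centre of its underside, z up.
- cup: white ceramic teacup without handle, 50 mm high, diameter 48 mm at the rim and down to 12 mm above its foot, where it narrows to a foot of 36 mm; open top, wall 3 mm, about 0.11 kg. It stands on the ashtray's floor, its rim 30 mm above the ashtray's rim. Origin: centre of its underside, z up.
- dice_holder: black plastic block 44 (own x) x 26 (own y) x 18 mm high in which two green acrylic dice of 16 mm are fixed side by side along x, standing 8 mm out of it (26 mm high in all), about 0.05 kg. It stands on the chip case, its x axis within 0.1 rad of the case's. Origin: centre of its underside, z up. Grip it across its 26 mm width (own y).
- coaster: round cork coaster, diameter 90 mm, 5 mm thick, fixed to the table: the teacup's place. Origin: centre of its underside on the table.
- hot_tile: square pale ceramic tile 100 x 100 mm, 6 mm thick, fixed to the table: the ashtray's place. Origin: centre of its underside on the table.
- dice_mat: black rubber mat 110 (own x) x 70 (own y) mm, 4 mm thick, fixed to the table: the dice holder's place. Origin: centre of its underside on the table.
- drawer: shallow beige chip drawer, open above, fixed on the table. Origin: on the table under the centre of its big empty compartment, the case's place: inside 160 (own x) x 88 (own y) mm, floor 4 mm above the table. Walls 4 mm thick, tops 12 mm above the table. At x 84 to 114 mm a narrow compartment holds stacks of white chips. Whole: x -84 to +124, y -48 to +48 mm.
- bowl: small blue ceramic bowl, loose on the table, open top, rim diameter 70 mm, 35 mm high. Origin: centre of its underside. To be left alone.
- jar: closed amber glass jar, loose on the table, diameter 64 mm, 110 mm high. Origin: centre of its underside. To be left alone.
Mind the look-alikes: they are no part of the job. Of the things like the cup, leave any that is red; of the rest the smaller one is meant. What is shaped like the ashtray but pink is not meant.

How it is judged:
By the outcome, as a careful person would: the job done as asked, in the order asked, and still so for the second after the job is handed in, with the robot touching nothing.
It also fails if it takes over 106 s, if anything falls off the work surface, if the arm or the gripper's body presses on something with over 40 N, if the wrist force passes 120 N, or if a joint passes its speed limit or range.

## Working session

There is one attempt and no reset: what is moved stays moved. The work goes in short steps, Python scripts to look and compute and a tool call to move; the robot and the scene stay as the last step left them, time stands still between calls to the robot, and variables do not carry over. Pictures are saved under pics/ and viewed, about 12 in all and at most 16, crops included, and the job is handed in when it is done.

Besides the shell and the picture viewer there is one more tool, called after "Call:" as name([rows], argument=value, ...), one row to a line, values as JSON. drive_tool: Moves the arm, as the interface text tells. Its arguments: {"type":"object","properties":{"plan":{"type":"array","items":{"type":"array","items":{"type":"number"}}},"newtons":{"type":"number"}},"required":["plan"]}

```bash
mkdir -p pics; ls; python3 - <<'E'
from rig import *
import cv2, numpy as np
o=get_obs(); print({k:np.round(v,3).tolist() if not isinstance(v,float) else v for k,v in o.items()})
for c in ("scene","top"):
    im=camera(c); cv2.imwrite(f"pics/{c}0.png",im)
    k=get_calibration(c); print(c,{a:np.round(b,4).tolist() for a,b in k.items()})
    for t in ["case","ashtray","cup","dice_holder","coaster","hot_tile","dice_mat","drawer","bowl","jar"]:
        print(t,[(np.round(d["location"],1).tolist(),round(d["conf"],2)) for d in mark_of(c,t)])
k=get_calibration("wrist"); print({a:np.round(b,4).tolist() for a,b in k.items()})
print(get_obs()["time"])
E
```

```text
pics
{'time': 0.0, 'q': [-1.512, 0.528, 1.434, -0.0, 1.181, -0.179], 'joint_velocities': [-0.001, -0.001, -0.001, 0.002, -0.001, -0.001], 'joint_torque': [0.002, -44.004, -17.659, 0.064, 0.058, -0.0], 'position': [0.147, -0.607, 0.222], 'tool_rot': [-0.084, 0.703, -0.701, 0.084], 'ft_force': [-0.327, -0.113, -0.101], 'moment': [-0.025, 0.005, -0.012], 'grip_width': 0.08712339874053593}
scene {'fx': 435.6401, 'fy': 435.6401, 'cx': 254.1483, 'cy': 194.0341, 'D': [-0.1238, 0.0, 0.0, 0.0, 0.0], 'origin': [0.9516, 0.4187, 0.9926], 'rotation': [0.3855, 0.8789, -0.2568, -0.1136]}
case [([268.1, 189.3], 0.76)]
ashtray [([252.6, 136.1], 0.78), ([264.5, 170.5], 0.59)]
cup [([263.1, 173.2], 0.91), ([233.8, 216.9], 0.85), ([239.1, 161.8], 0.74)]
dice_holder [([279.1, 197.0], 0.45)]
coaster [([250.1, 267.5], 0.76)]
hot_tile [([175.2, 206.9], 0.57)]
dice_mat [([179.4, 117.3], 0.93), ([128.7, 158.1], 0.48)]
drawer [([369.6, 273.9], 0.59)]
bowl [([129.6, 158.3], 0.83)]
jar [([327.0, 315.7], 0.65)]
top {'fx': 488.312, 'fy': 488.312, 'cx': 256.5029, 'cy': 196.2067, 'D': [0.0515, 0.0, 0.0, 0.0, 0.0], 'origin': [0.3823, 0.017, 1.3373], 'rotation': [0.7079, -0.7044, 0.0414, -0.0316]}
case [([252.2, 223.7], 0.68)]
ashtray [([313.1, 262.0], 0.69), ([262.1, 227.9], 0.46)]
cup [([263.9, 228.1], 0.79), ([301.4, 226.0], 0.69), ([259.3, 181.7], 0.56), ([124.9, 212.8], 0.33)]
dice_holder [([236.8, 217.8], 0.6)]
coaster [([205.3, 150.0], 0.72)]
hot_tile [([306.0, 144.6], 0.57)]
dice_mat [([394.6, 225.6], 0.67)]
drawer [([129.2, 217.1], 0.63)]
bowl [([389.0, 157.3], 0.81), ([123.9, 216.8], 0.42)]
jar [([131.3, 167.4], 0.78)]
{'fx': 307.0959, 'fy': 307.0959, 'cx': 254.6205, 'cy': 187.92, 'D': [-0.0707, 0.0, 0.0, 0.0, 0.0], 'tool_from_camera': [[-0.0007, 0.9564, 0.2921, -0.0794], [-0.0007, -0.2921, 0.9564, -0.1633], [1.0, 0.0004, 0.0009, -0.0003], [0.0, 0.0, 0.0, 1.0]]}
1.1
```

View images.

```bash
python3 - <<'E'
import cv2
a=cv2.imread("pics/top0.png"); cv2.imwrite("pics/t1.png",cv2.resize(a[100:310,60:460],None,fx=2,fy=2,interpolation=cv2.INTER_CUBIC))
a=cv2.imread("pics/scene0.png"); cv2.imwrite("pics/s1.png",cv2.resize(a[60:360,60:460],None,fx=2,fy=2,interpolation=cv2.INTER_CUBIC))
E
```

```text
(no output)
```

View pics/t1.png

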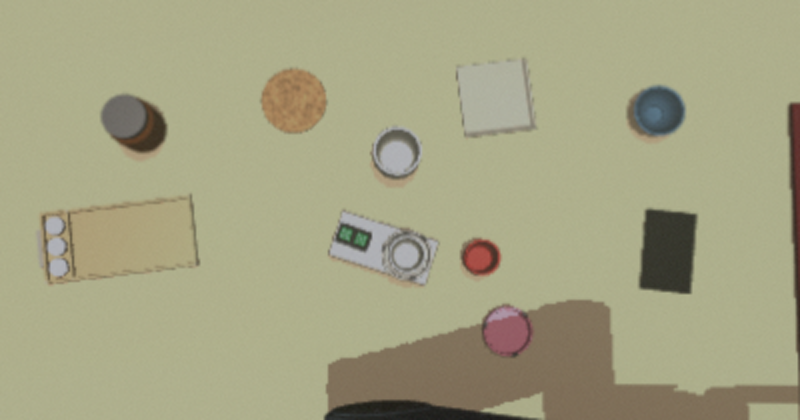

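View pics/s1.png

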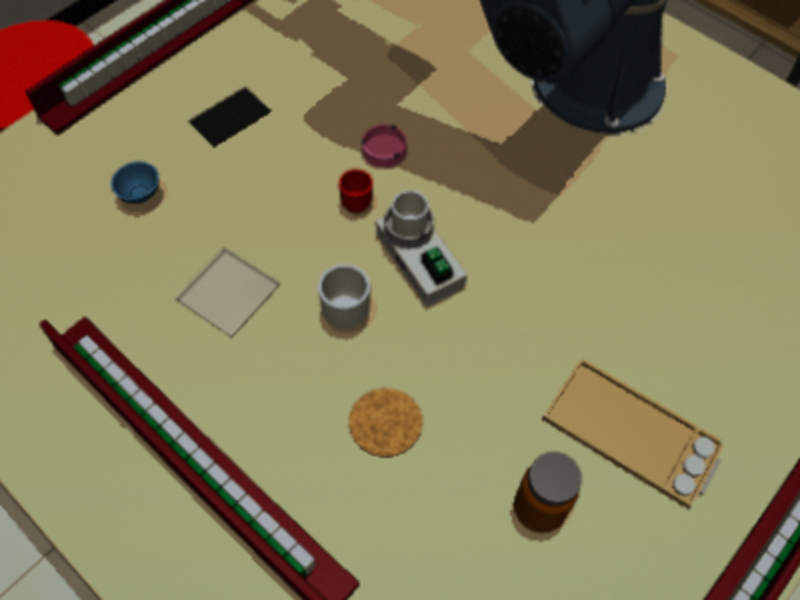

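```bash
cat > h.py <<'E'
from rig import *
import cv2, numpy as np
from scipy.spatial.transform import Rotation as R
def cam(name,o=None):
    k=get_calibration(name); K=np.array([[k["fx"],0,k["cx"]],[0,k["fy"],k["cy"]],[0,0,1]]); D=np.array(k["D"])
    if name=="wrist":
        o=o or get_obs(); T=np.eye(4); T[:3,:3]=R.from_quat(o["tool_rot"]).as_matrix(); T[:3,3]=o["position"]
        T=T@np.array(k["tool_from_camera"]); return K,D,T[:3,:3],T[:3,3]
    r=np.array(k["rotation"]); 
    return K,D,(R.from_quat(r).as_matrix() if r.size==4 else r),np.array(k["origin"])
def back(c,px,z):
    K,D,Rm,t=c; u=cv2.undistortPoints(np.array(px,float).reshape(-1,1,2),K,D).reshape(-1,2)
    d=np.c_[u,np.ones(len(u))]@Rm.T; return t[:2]+d[:,:2]*((z-t[2])/d[:,2])[:,None]
def proj(c,P):
    K,D,Rm,t=c; P=np.array(P,float).reshape(-1,3)
    return cv2.projectPoints((P-t)@Rm,np.zeros(3),np.zeros(3),K,D)[0].reshape(-1,2)
def region(im,seed,tol):
    m=np.zeros((im.shape[0]+2,im.shape[1]+2),np.uint8)
    cv2.floodFill(im.copy(),m,tuple(int(v) for v in seed),0,(tol,)*3,(tol,)*3,4|cv2.FLOODFILL_MASK_ONLY|cv2.FLOODFILL_FIXED_RANGE|(255<<8))
    m=cv2.morphologyEx(m[1:-1,1:-1],cv2.MORPH_CLOSE,np.ones((5,5)))
    return max(cv2.findContours(m,0,1)[0],key=cv2.contourArea).reshape(-1,2)
def rect(c,px,z):
    p=back(c,px,z)*1000; (x,y),(w,h),a=cv2.minAreaRect(p.astype(np.float32))
    if w<h: w,h,a=h,w,a+90
    return np.round([x,y,w,h,(a+90)%180-90],1)
def tool(o,P):  # world point -> tool shift in mm
    return np.round(1000*R.from_quat(o["tool_rot"]).inv().apply(np.array(P)-np.array(o["position"])),1)
E
python3 - <<'E'
from h import *
im=cv2.imread("pics/top0.png"); b=cv2.bilateralFilter(im,5,30,5); c=cam("top")
for n,s,z,t in [("coaster",(207,150),.005,45),("tile",(308,148),.006,14),("mat",(394,225),.004,30),("drawer_in",(126,219),.004,16),("case",(246,231),.036,25),("ash/cup",(263,227),.08,25)]:
    q=region(b,s,t); print(n,"rect",rect(c,q,z),"px",q.mean(0).round(1))
    if n in("coaster",):
        print(cv2.minEnclosingCircle((back(c,q,z)*1000).astype(np.float32)))
p=lambda L:[(x/2+60,y/2+100) for x,y in L]
print("drawer outer manual",rect(c,p([(41,213),(191,195),(199,266),(49,283)]),.012))
print("case manual",rect(c,p([(344,210),(438,240),(426,285),(330,253)]),.036))
print("tile manual",rect(c,p([(457,66),(525,59),(534,130),(466,137)]),.006))
print("dice", back(c,p([(354,237)]),.062),"cup rim",back(c,p([(408,254)]),.09))
# scene cross-check
im=cv2.imread("pics/scene0.png"); b=cv2.bilateralFilter(im,5,30,5); c=cam("scene")
for n,s,z,t in [("coaster",(253,271),.005,60),("tile",(174,206),.006,20),("mat",(175,118),.004,30)]:
    q=region(b,s,t); print("scene",n,rect(c,q,z))
p=lambda L:[(x/2+60,y/2+60) for x,y in L]
print("scene case",rect(c,p([(378,223),(428,300),(466,275)]),.036), back(c,p([(378,223),(428,300),(466,275)]),.036))
print("scene cup rim",back(c,p([(409,206)]),.09),"big",back(c,p([(345,282)]),.07))
E
```

```text
coaster rect [649.6 139.   93.8  92.5 -89.5] px [206.1 149.5]
((649.4454345703125, 138.45840454101562), 48.86023712158203)
tile rect [ 657.8 -138.    94.    90.1    7.4] px [306.3 147.4]
mat rect [ 443.8 -374.9  107.8   67.7   -6. ] px [393.5 225.2]
drawer_in rect [ 529.2   -2.6 1248.1 1001.4  -89.9] px [217.1 211.6]
case rect [452.   38.7  78.6  58.9  71.8] px [241.3 220. ]
ash/cup rect [431.9 -15.9  28.3  28.2 -89.7] px [262.5 227.5]
drawer outer manual [453.9 366.2 202.   96.9 -82.7]
case manual [443.7   9.8 134.4  61.8  72.6]
tile manual [ 652.8 -142.3  100.9   95.2    6.6]
dice [[0.45577403 0.05033077]] cup rim [[ 0.43281833 -0.01944531]]
scene coaster [649.6 137.6  91.4  90.3  42.7]
scene tile [ 658.1 -139.    92.1   90.3    7.2]
scene mat [ 445.9 -375.3  105.3   66.8   -6. ]
scene case [449.4  21.  136.6  62.1  70.8] [[ 0.45625936 -0.05369324]
 [ 0.5012182   0.07527944]
 [ 0.43943353  0.08678938]]
scene cup rim [[ 0.43740566 -0.01600958]] big [[ 0.56769282 -0.00562396]]
```

```bash
cat >> h.py <<'E'
def yaw(o): # azimuth of tool z (jaw direction), deg
    z=R.from_quat(o["tool_rot"]).as_matrix()[:,2]; return np.degrees(np.arctan2(z[1],z[0]))
def go(P,az=None):
    o=get_obs(); s=tool(o,P); a=yaw(o)
    # turn about tool y (down): +turn lowers world azimuth
    d=0 if az is None else ((a-az+90)%180)-90
    print("pos",np.round(o["position"],4),"az %.1f"%a,"q",np.round(o["q"],2),"t %.1f"%o["time"],"F",np.round(o["ft_force"],1),"w %.1f"%(1000*o["grip_width"]),"\n shift",s,"turn y %.1f"%d)
E
python3 - <<'E'
from h import *
o=get_obs(); print(R.from_quat(o["tool_rot"]).as_matrix().round(3))
go([.44,-.005,.25],-17.5); go([.44,-.30,.25],-17.5)
c=cam("top");print("jar",back(c,[[131.3,167.4]],0),"bowl",back(c,[[389,157.3]],0)); c=cam("scene");print("jar",back(c,[[327,315.7]],0))
E
```

```text
[[-0.972 -0.     0.235]
 [-0.235 -0.    -0.972]
 [ 0.    -1.     0.   ]]
pos [ 0.1466 -0.6075  0.2226] az -76.4 q [-1.51  0.53  1.43 -0.    1.18 -0.18] t 1.1 F [ 0.1  0.6 -0.7] w 87.5 
 shift [-426.5  -27.4 -516.9] turn y -58.9
pos [ 0.1466 -0.6075  0.2226] az -76.4 q [-1.51  0.53  1.43 -0.    1.18 -0.18] t 1.1 F [ 0.1  0.6 -0.7] w 87.5 
 shift [-357.3  -27.4 -230.1] turn y -58.9
jar [[0.59869023 0.34357199]] bowl [[ 0.63173881 -0.36852185]]
jar [[0.61516443 0.34130812]]
```

Call:
drive_tool([
  [-426,-27,-517,0,-59,0,87],
  [-426,-27,-517,0,-59,0,87],
  [-426,-27,-517,0,-59,0,87],
  [-426,-27,-517,0,-59,0,87],
  [-426,-27,-517,0,-59,0,87],
  [-426,-27,-517,0,-59,0,87],
  [-426,-27,-517,0,-59,0,87],
  [-426,-27,-517,0,-59,0,87],
  [-426,-27,-517,0,-59,0,87],
  [-426,-27,-517,0,-59,0,87],
])

```text
time: 2.1
position: [0.3657, -0.1566, 0.2432]
tool_rot: [0.418, -0.57, 0.571, -0.418]
ft_force: [0.3, -0.4, 0.2]
grip_width: 0.0867
```

```bash
python3 - <<'E'
from h import *
go([.436,-.01,.25],-17.5)
E
```

```text
pos [ 0.3657 -0.1566  0.2432] az -17.5 q [-0.69  0.19  1.94  0.    1.01 -0.38] t 2.1 F [ 0.3 -0.4  0.2] w 86.7 
 shift [-160.9   -6.9   23.1] turn y 0.0
```

Call:
drive_tool([
  [-161,-7,23,0,0,0,87],
  [-161,-7,23,0,0,0,87],
  [-161,-7,23,0,0,0,87],
  [-161,-7,23,0,0,0,87],
  [-161,-7,23,0,0,0,87],
  [-161,-7,23,0,0,0,87],
])

```text
time: 2.7
position: [0.435, -0.0116, 0.2497]
tool_rot: [0.419, -0.57, 0.57, -0.419]
ft_force: [0.2, -0.0, -0.2]
grip_width: 0.0869
```

```bash
python3 - <<'E'
from h import *
go([.433,-.02,.058],-17.5)
o=get_obs(); c=cam("wrist",o); im=camera("wrist"); cv2.imwrite("pics/w1.png",im)
for t,z in [("cup",.04),("ashtray",.036),("dice_holder",.036),("case",0)]:
    for d in mark_of("wrist",t): print(t,np.round(d["location"],1),round(d["conf"],2),back(c,[d["location"]],z).round(4))
E
```

```text
pos [ 0.435  -0.0116  0.2497] az -17.4 q [-0.28  0.23  1.85 -0.    1.06  0.02] t 2.7 F [ 0.2 -0.  -0.2] w 86.9 
 shift [  8.4 191.7   0.6] turn y 0.1
cup [353.3 122.3] 0.72 [[ 5.621e-01 -5.000e-04]]
cup [276.4 225.2] 0.68 [[ 0.4361 -0.1018]]
ashtray [222.3 264.1] 0.77 [[ 0.3473 -0.138 ]]
dice_holder [258.3 107.8] 0.73 [[0.4576 0.0491]]
case [256.6 136.9] 0.81 [[0.4442 0.0118]]
```

View pics/w1.png

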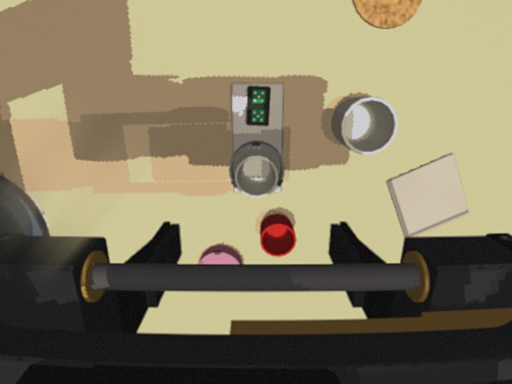

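```bash
cat >> h.py <<'E'
def circ(x,y,r,z): a=np.linspace(0,2*np.pi,73); return np.c_[x+r*np.cos(a),y+r*np.sin(a),0*a+z]
def box(x,y,w,h,deg,z):
    r=R.from_euler("z",deg,degrees=True).apply([[w/2,h/2,0],[-w/2,h/2,0],[-w/2,-h/2,0],[w/2,-h/2,0],[w/2,h/2,0]]); return r+[x,y,z]
def draw(im,c,curves,roi,f):
    x0,y0,x1,y1=roi; g=cv2.resize(im[y0:y1,x0:x1],None,fx=f,fy=f,interpolation=cv2.INTER_CUBIC)
    for P in curves: cv2.polylines(g,[np.int32(((proj(c,P)-[x0-.5,y0-.5])*f).round())],False,(0,0,255),1)
    return g
def gradfit(im,c,shape,x0,span=.008,n=33,signed=0):
    # grid search of (x,y) shift maximising the gradient magnitude along the curve
    g=cv2.GaussianBlur(cv2.cvtColor(im,cv2.COLOR_BGR2GRAY).astype(np.float32),(0,0),1.0)
    m=np.hypot(cv2.Sobel(g,5,1,0),cv2.Sobel(g,5,0,1)); best=(-1,)
    for dx in np.linspace(-span,span,n):
        for dy in np.linspace(-span,span,n):
            p=proj(c,shape(x0[0]+dx,x0[1]+dy)).astype(np.float32); s=cv2.remap(m,p[:,:1],p[:,1:],1).mean()
            if s>best[0]: best=(s,x0[0]+dx,x0[1]+dy)
    return np.round(best,4)
E
python3 - <<'E'
from h import *
im=cv2.imread("pics/w1.png"); c=cam("wrist")
cu=gradfit(im,c,lambda x,y:circ(x,y,.024,.09),(.4325,-.0195)); asx=gradfit(im,c,lambda x,y:circ(x,y,.033,.06),(.4335,-.0217))
def bx(x,y):
    b=box(x,y,.136,.062,72.5,.036); return np.concatenate([np.linspace(b[i],b[i+1],20) for i in range(4)])
cs=gradfit(im,c,bx,(.4437,.0098))
print(cu,asx,cs); cv2.imwrite("pics/w1o.png",draw(im,c,[circ(*cu[1:],.024,.09),circ(*asx[1:],.033,.06),bx(*cs[1:])],(200,60,330,220),5))
go([*cu[1:],.058],-17.5)
E
```

```text
[ 1.126446e+02  4.340000e-01 -1.750000e-02] [ 1.456917e+02  4.350000e-01 -1.670000e-02] [9.2452e+01 4.4820e-01 1.7800e-02]
pos [ 0.4349 -0.0126  0.2497] az -17.6 q [-0.29  0.23  1.85 -0.    1.06  0.02] t 3.0 F [ 0.9 -0.4  0. ] w 87.4 
 shift [  4.9 191.7   0.7] turn y -0.1
```

View pics/w1o.png

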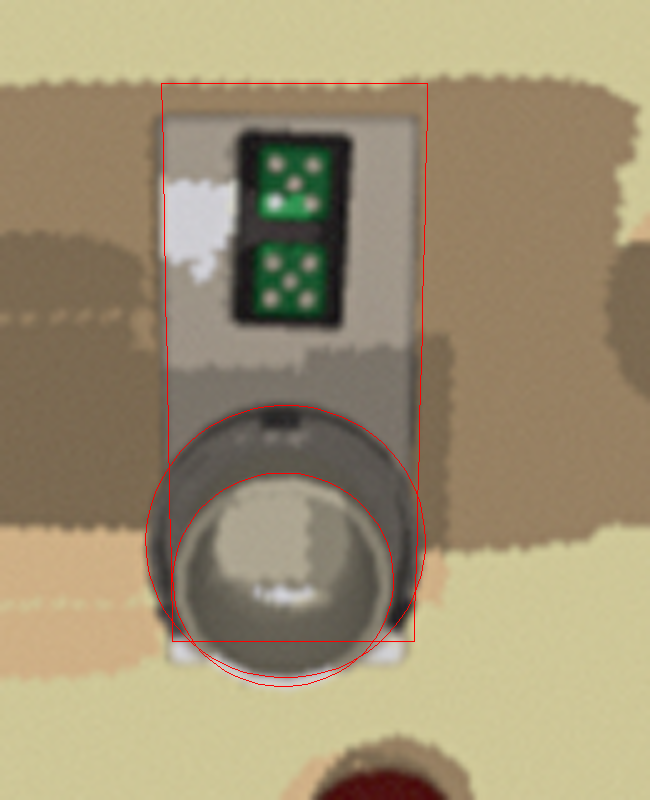

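Call:
drive_tool([
  [5,50,1,0,0,0,87],
  [5,100,1,0,0,0,87],
  [5,150,1,0,0,0,87],
  [5,182,1,0,0,0,87],
  [5,182,1,0,0,0,80],
  [5,182,1,0,0,0,46],
  [5,182,1,0,0,0,40],
  [5,182,1,0,0,0,40],
  [5,182,1,0,0,0,40],
  [5,182,1,0,0,0,40],
], newtons=15)

```text
time: 3.95
position: [0.4353, -0.0167, 0.0688]
tool_rot: [0.418, -0.569, 0.571, -0.419]
ft_force: [0.5, 0.5, 0.3]
grip_width: 0.048
```

```bash
python3 - <<'E'
from h import *
go([.434,-.0175,.2])
E
```

```text
pos [ 0.4353 -0.0167  0.0688] az -17.4 q [-0.3   0.57  2.03  0.    0.54  0.01] t 4.0 F [0.5 0.5 0.3] w 48.0 
 shift [   1.2 -131.2   -0.7] turn y 0.0
```

Call:
drive_tool([
  [0,-10,0,0,0,0,40],
  [0,-30,0,0,0,0,40],
  [0,-60,0,0,0,0,40],
  [0,-90,0,0,0,0,40],
  [0,-110,0,0,0,0,40],
  [0,-120,0,0,0,0,40],
  [0,-120,0,0,0,0,40],
])

```text
time: 4.65
position: [0.4353, -0.0167, 0.1891]
tool_rot: [0.418, -0.569, 0.571, -0.419]
ft_force: [1.3, 0.5, -1.6]
grip_width: 0.0477
```

```bash
python3 - <<'E'
from h import *
go([.6495,.138,.19])
o=get_obs(); c=cam("wrist",o); im=camera("wrist"); cv2.imwrite("pics/w2.png",im)
print(mark_of("wrist","cup")[:2], mark_of("wrist","ashtray")[:2])
asx=gradfit(im,c,lambda x,y:circ(x,y,.033,.06),(.4335,-.0187)); print(asx)
cv2.imwrite("pics/w2o.png",draw(im,c,[circ(*asx[1:],.033,.06)],(130,60,380,320),3))
E
```

```text
pos [ 0.4353 -0.0167  0.1891] az -17.4 q [-0.3   0.33  1.93 -0.    0.88  0.01] t 4.7 F [ 1.3  0.5 -1.6] w 47.7 
 shift [-211.7   -0.3  158.1] turn y 0.0
[{'location': [253.1, 221.0], 'conf': 0.84}, {'location': [367.9, 123.2], 'conf': 0.69}] [{'location': [213.5, 285.9], 'conf': 0.96}]
[ 9.7804e+01  4.3500e-01 -1.5700e-02]
```

View pics/w2o.png

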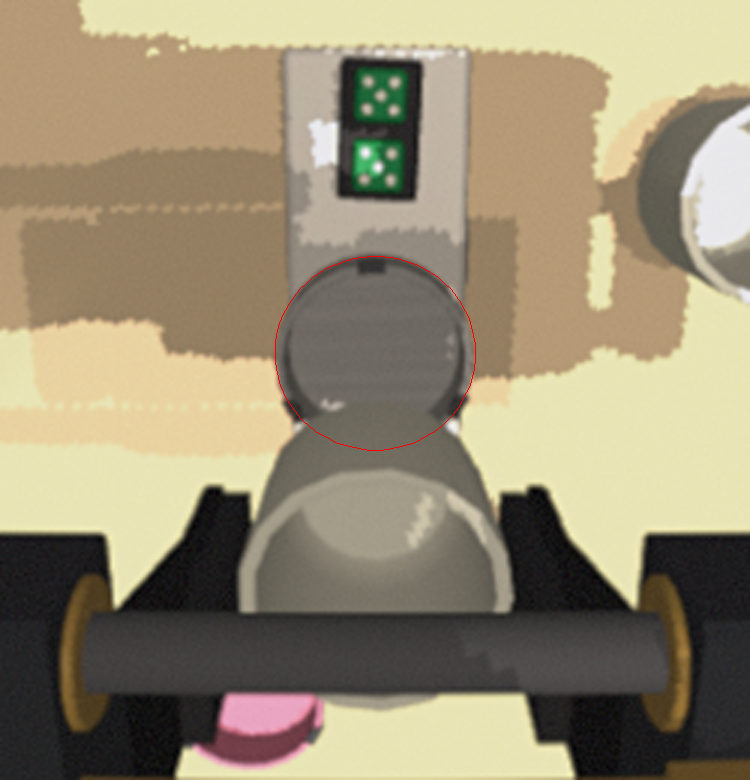

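Call:
drive_tool([
  [-20,0,15,0,0,0,40],
  [-50,0,37,0,0,0,40],
  [-85,0,63,0,0,0,40],
  [-120,0,90,0,0,0,40],
  [-155,0,116,0,0,0,40],
  [-185,0,138,0,0,0,40],
  [-205,0,153,0,0,0,40],
  [-212,0,158,0,0,0,40],
  [-212,0,158,0,0,0,40],
])

```text
time: 5.7
position: [0.6483, 0.1387, 0.1856]
tool_rot: [-0.42, 0.57, -0.569, 0.418]
ft_force: [-0.3, 0.1, -1.2]
grip_width: 0.048
```

```bash
python3 - <<'E'
from h import *
go([.6495,.138,.0345])
o=get_obs(); c=cam("wrist",o); im=camera("wrist"); cv2.imwrite("pics/w3.png",im)
cf=gradfit(im,c,lambda x,y:circ(x,y,.045,.005),(.6495,.138)); print(cf)
cv2.imwrite("pics/w3o.png",draw(im,c,[circ(*cf[1:],.045,.005)],(130,60,380,320),3))
E
```

```text
pos [0.6483 0.1387 0.1856] az -17.4 q [ 0.04  0.62  1.36 -0.    1.16  0.35] t 5.7 F [-0.3  0.1 -1.2] w 48.0 
 shift [1.000e-01 1.511e+02 1.800e+00] turn y 0.0
[80.0191  0.649   0.138 ]
```

View pics/w3o.png

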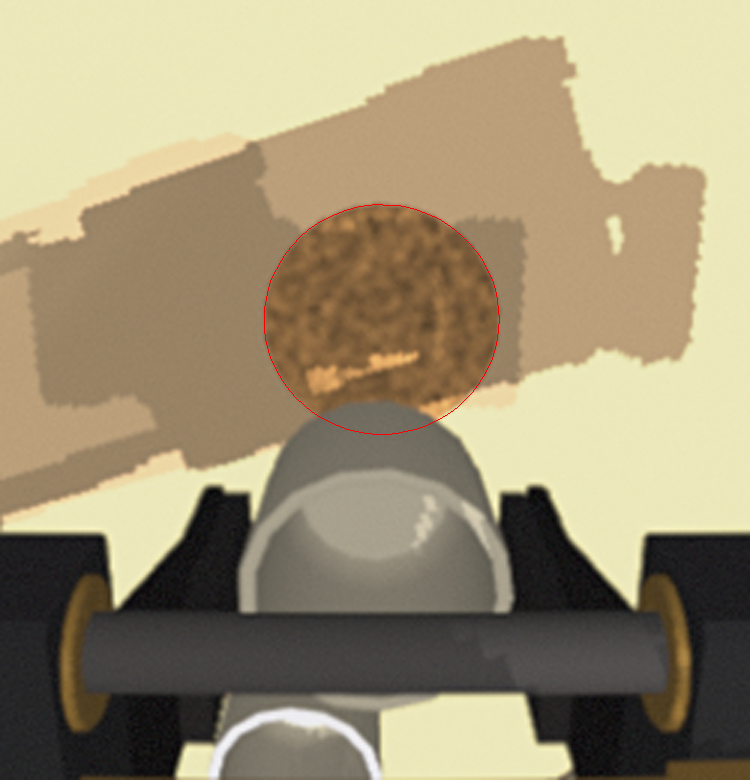

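Call:
drive_tool([
  [-1,20,1,0,0,0,40],
  [-1,60,1,0,0,0,40],
  [-1,100,1,0,0,0,40],
  [-1,130,1,0,0,0,40],
  [-1,142,1,0,0,0,40],
  [-1,146,1,0,0,0,40],
  [-1,146,1,0,0,0,40],
  [-1,146,1,0,0,0,40],
])

```text
time: 6.55
position: [0.6515, 0.1389, 0.0437]
tool_rot: [0.417, -0.569, 0.571, -0.419]
ft_force: [-0.4, 0.4, -2.3]
grip_width: 0.0476
```

Call:
drive_tool([
  [0,1,0,0,0,0,40],
  [0,2,0,0,0,0,40],
  [0,3,0,0,0,0,40],
  [0,3,0,0,0,0,40],
])

```text
time: 6.95
position: [0.6502, 0.1391, 0.0388]
tool_rot: [0.418, -0.57, 0.57, -0.419]
ft_force: [-0.3, -0.8, -1.5]
grip_width: 0.0474
```

Call:
drive_tool([
  [1,1,0,0,0,0,40],
  [1,2,0,0,0,0,40],
  [1,3,0,0,0,0,40],
  [1,3,0,0,0,0,40],
])

```text
time: 7.35
position: [0.6497, 0.138, 0.0354]
tool_rot: [-0.419, 0.57, -0.57, 0.418]
ft_force: [-0.5, -0.2, -1.8]
grip_width: 0.0475
```

Call:
drive_tool([
  [0,1,0,0,0,0,40],
  [0,1,0,0,0,0,40],
  [0,1,0,0,0,0,40],
])

```text
time: 7.65
position: [0.6499, 0.1381, 0.0347]
tool_rot: [-0.418, 0.57, -0.57, 0.418]
ft_force: [-0.3, 0.2, -1.3]
grip_width: 0.0477
```

Call:
drive_tool([
  [0,1,0,0,0,0,40],
  [0,1,0,0,0,0,40],
  [0,1,0,0,0,0,40],
])

```text
time: 7.95
position: [0.65, 0.1381, 0.0339]
tool_rot: [0.418, -0.57, 0.57, -0.419]
ft_force: [-0.7, -0.3, 0.1]
grip_width: 0.0478
```

Call:
drive_tool([
  [0,0,0,0,0,0,52],
  [0,0,0,0,0,0,56],
  [0,0,0,0,0,0,75],
  [0,0,0,0,0,0,75],
  [0,-20,0,0,0,0,75],
  [0,-60,0,0,0,0,75],
  [0,-110,0,0,0,0,75],
  [0,-140,0,0,0,0,75],
  [0,-140,0,0,0,0,75],
])

```text
time: 8.85
position: [0.6537, 0.1384, 0.1799]
tool_rot: [0.415, -0.568, 0.572, -0.422]
ft_force: [0.5, 0.1, 0.4]
grip_width: 0.0753
```

```bash
python3 - <<'E'
from h import *
o=get_obs(); c=cam("wrist",o); im=camera("wrist")
print(gradfit(im,c,lambda x,y:circ(x,y,.024,.055),(.6495,.138)))
c=cam("top"); im=camera("top"); print("top cup",gradfit(im,c,lambda x,y:circ(x,y,.024,.055),(.6495,.138)))
go([.436,-.015,.17])
E
```

```text
[115.2888   0.6485   0.1365]
top cup [61.4529  0.6455  0.142 ]
pos [0.65   0.1381 0.1746] az -17.4 q [ 0.04  0.63  1.37 -0.    1.13  0.35] t 8.9 F [ 0.1 -1.  -0.8] w 74.7 
 shift [ 210.2    4.2 -158.3] turn y 0.0
```

Call:
drive_tool([
  [35,0,-26,0,0,0,87],
  [75,0,-56,0,0,0,87],
  [115,2,-86,0,0,0,87],
  [150,4,-113,0,0,0,87],
  [185,4,-139,0,0,0,87],
  [205,4,-154,0,0,0,87],
  [210,4,-158,0,0,0,87],
  [210,4,-158,0,0,0,87],
  [210,4,-158,0,0,0,87],
])

```text
time: 9.85
position: [0.4372, -0.0148, 0.1693]
tool_rot: [0.418, -0.57, 0.57, -0.419]
ft_force: [0.7, -0.4, -0.4]
grip_width: 0.0871
```

```bash
python3 - <<'E'
from h import *
o=get_obs(); c=cam("wrist",o); im=camera("wrist"); cv2.imwrite("pics/w4.png",im)
asx=gradfit(im,c,lambda x,y:circ(x,y,.033,.06),(.435,-.0157),.006); 
asb=gradfit(im,c,lambda x,y:circ(x,y,.030,.06),(.435,-.0157),.006); 
print(asx,asb)
go([*asx[1:],.039],-17.5)
cv2.imwrite("pics/w4o.png",draw(im,c,[circ(*asx[1:],.033,.06)],(170,20,350,210),4))
E
```

```text
[ 1.556429e+02  4.350000e-01 -1.530000e-02] [ 1.187691e+02  4.365000e-01 -1.940000e-02]
pos [ 0.4375 -0.0147  0.1694] az -17.4 q [-0.29  0.37  1.94  0.    0.83  0.01] t 9.9 F [1.2 0.8 0.5] w 86.7 
 shift [  1.4 130.4  -2.3] turn y 0.1
```

View pics/w4o.png

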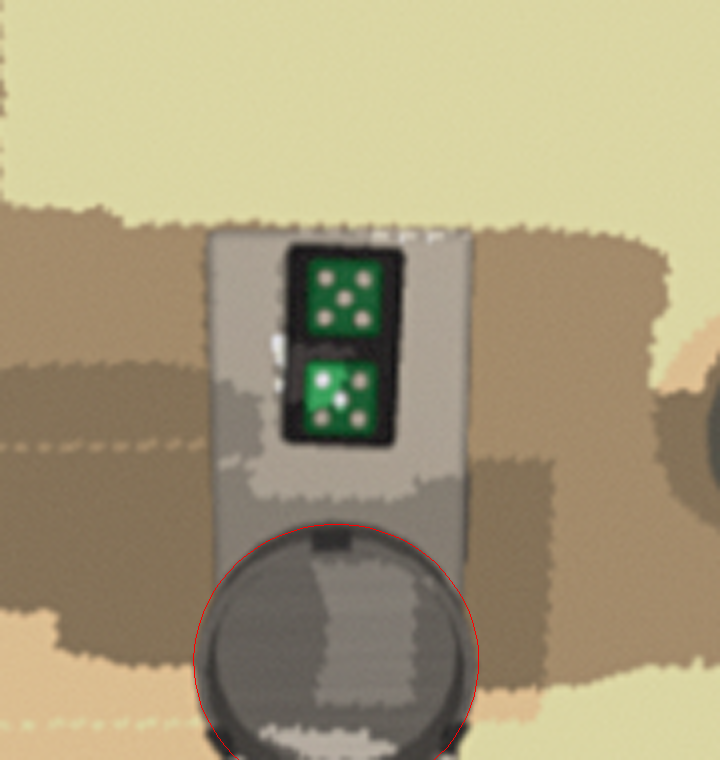

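Call:
drive_tool([
  [1,45,-2,0,0,0,87],
  [1,90,-2,0,0,0,87],
  [1,120,-2,0,0,0,87],
  [1,129,-2,0,0,0,87],
  [1,129,-2,0,0,0,87],
  [1,129,-2,0,0,0,87],
])

```text
time: 10.5
position: [0.4351, -0.0152, 0.0413]
tool_rot: [0.418, -0.569, 0.57, -0.419]
ft_force: [-1.0, -0.3, 0.1]
grip_width: 0.0867
```

Call:
drive_tool([
  [0,0,0,0,0,0,72],
  [0,0,0,0,0,0,66],
  [0,0,0,0,0,0,60],
  [0,0,0,0,0,0,58],
  [0,0,0,0,0,0,58],
  [0,0,0,0,0,0,58],
], newtons=15)

```text
time: 11.1
position: [0.4348, -0.0155, 0.0415]
tool_rot: [0.418, -0.569, 0.571, -0.419]
ft_force: [0.3, -1.1, 7.3]
grip_width: 0.0666
```

Call:
drive_tool([
  [0,0,0,0,0,0,58],
  [0,0,0,0,0,0,58],
])

```text
time: 11.3
position: [0.4348, -0.0155, 0.0415]
tool_rot: [0.418, -0.569, 0.571, -0.419]
ft_force: [-0.3, -0.2, 7.2]
grip_width: 0.0666
```

```bash
python3 - <<'E'
from h import *
o=get_obs(); print(np.round(o["moment"],2)); go([.656,-.1395,.2],7-90)
E
```

```text
[ 0.   -0.13 -0.03]
pos [ 0.4348 -0.0155  0.0415] az -17.4 q [-0.29  0.63  2.05  0.    0.46  0.01] t 11.3 F [-0.3 -0.2  7.2] w 66.6 
 shift [  51.9 -157.9  248.6] turn y 65.6
```

Call:
drive_tool([
  [0,-3,0,0,0,0,58],
  [0,-8,0,0,0,0,58],
  [0,-20,0,0,0,0,58],
  [0,-45,0,0,0,0,58],
  [0,-80,0,0,0,0,58],
  [0,-110,0,0,0,0,58],
  [0,-120,0,0,0,0,58],
  [0,-120,0,0,0,0,58],
])

```text
time: 12.1
position: [0.4347, -0.0154, 0.1618]
tool_rot: [0.418, -0.569, 0.571, -0.419]
ft_force: [0.4, 0.1, -1.5]
grip_width: 0.0666
```

```bash
python3 - <<'E'
from h import *
o=get_obs(); c=cam("wrist",o); im=camera("wrist"); cv2.imwrite("pics/w5.png",cv2.resize(im,None,fx=1.5,fy=1.5))
go([.656,-.1395,.16],7-90)
E
```

```text
pos [ 0.4338 -0.0152  0.1607] az -17.4 q [-0.29  0.38  1.96 -0.    0.8   0.01] t 12.2 F [ 0.   1.  -1.6] w 66.7 
 shift [ 52.    0.8 249.2] turn y 65.6
```

View pics/w5.png

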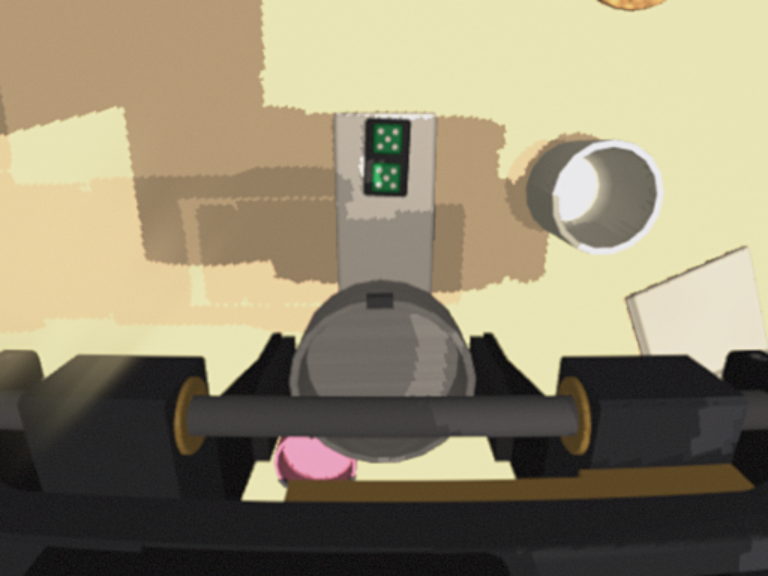

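Call:
drive_tool([
  [4,-2,20,0,0,0,58],
  [12,-5,55,0,0,0,58],
  [20,-5,95,0,0,0,58],
  [28,-5,135,0,0,0,58],
  [36,-5,175,0,0,0,58],
  [44,-5,210,0,0,0,58],
  [50,-5,238,0,0,0,58],
  [52,-5,249,0,0,0,58],
  [52,-5,249,0,0,0,58],
  [52,-5,249,0,0,0,58],
])

```text
time: 13.15
position: [0.6538, -0.1383, 0.1639]
tool_rot: [-0.419, 0.572, -0.568, 0.418]
ft_force: [-1.0, 0.7, -1.3]
grip_width: 0.067
```

```bash
cat >> h.py <<'E'
def bedge(x,y,w,h,deg,z):
    b=box(x,y,w,h,deg,z); return np.concatenate([np.linspace(b[i],b[i+1],20) for i in range(4)])
E
python3 - <<'E'
from h import *
o=get_obs(); c=cam("wrist",o); im=camera("wrist"); cv2.imwrite("pics/w6.png",im)
r=max([(tuple(gradfit(im,c,lambda x,y:bedge(x,y,.1,.1,d,.006),(.656,-.139),.006,13)),d) for d in np.arange(4,11)]); print(r)
cv2.imwrite("pics/w6o.png",draw(im,c,[bedge(*r[0][1:],.1,.1,r[1],.006)],(130,20,380,280),3))
go([*r[0][1:],.0125])
E
```

```text
((np.float64(54.7418), np.float64(0.655), np.float64(-0.141)), np.int64(8))
pos [ 0.6538 -0.1382  0.1644] az -17.4 q [-0.38  0.65  1.37  0.    1.13 -0.07] t 13.2 F [-0.5 -0.4 -0.4] w 66.4 
 shift [  2.4 151.9   2.7] turn y 0.0
```

View pics/w6o.png

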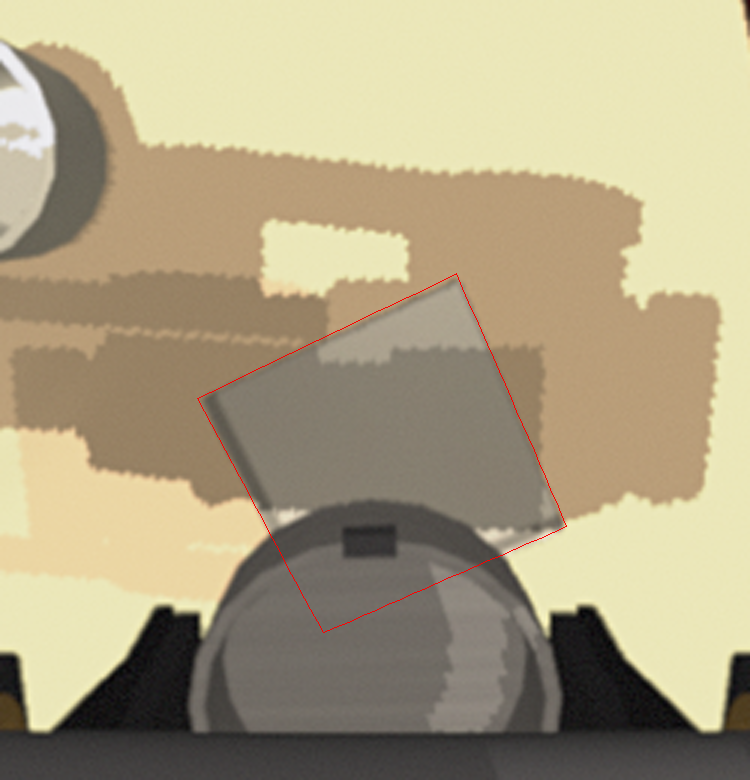

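Call:
drive_tool([
  [2,20,2,0,0,0,58],
  [2,60,2,0,0,0,58],
  [2,100,2,0,0,0,58],
  [2,130,2,0,0,0,58],
  [2,141,2,0,0,0,58],
  [2,144,2,0,0,0,58],
  [2,144,2,0,0,0,58],
  [2,144,2,0,0,0,58],
])

```text
time: 14.0
position: [0.6587, -0.1424, 0.0238]
tool_rot: [0.418, -0.569, 0.571, -0.419]
ft_force: [0.2, 0.2, -0.5]
grip_width: 0.067
```

Call:
drive_tool([
  [0,1,0,0,0,0,58],
  [0,2,0,0,0,0,58],
  [0,3,0,0,0,0,58],
  [0,3,0,0,0,0,58],
  [0,3,0,0,0,0,58],
])

```text
time: 14.5
position: [0.6572, -0.142, 0.0187]
tool_rot: [-0.418, 0.57, -0.57, 0.418]
ft_force: [-0.1, 0.1, -1.8]
grip_width: 0.0668
```

Call:
drive_tool([
  [0,1,-2,0,0,0,58],
  [0,3,-2,0,0,0,58],
  [0,4,-2,0,0,0,58],
  [0,5,-2,0,0,0,58],
  [0,5,-2,0,0,0,58],
  [0,5,-2,0,0,0,58],
])

```text
time: 15.1
position: [0.6554, -0.1414, 0.0136]
tool_rot: [-0.418, 0.57, -0.57, 0.418]
ft_force: [-0.2, -0.3, -1.1]
grip_width: 0.0667
```

```bash
python3 - <<'E'
from h import *
go([.655,-.1405,.0115])
E
```

```text
pos [ 0.6554 -0.1414  0.0136] az -17.4 q [-0.38  0.85  1.44  0.    0.85 -0.07] t 15.1 F [-0.2 -0.3 -1.1] w 66.7 
 shift [-0.7  2.1 -0.7] turn y 0.0
```

Call:
drive_tool([
  [-1,1,0,0,0,0,58],
  [-1,1,0,0,0,0,58],
  [-1,1,0,0,0,0,58],
])

```text
time: 15.4
position: [0.6557, -0.1404, 0.0127]
tool_rot: [-0.418, 0.57, -0.57, 0.418]
ft_force: [0.1, 1.4, -1.3]
grip_width: 0.0663
```

Call:
drive_tool([
  [0,1,0,0,0,0,58],
  [0,1,0,0,0,0,58],
  [0,1,0,0,0,0,58],
])

```text
time: 15.7
position: [0.6558, -0.1405, 0.0118]
tool_rot: [0.418, -0.57, 0.57, -0.419]
ft_force: [0.2, -0.5, -1.1]
grip_width: 0.0665
```

Call:
drive_tool([
  [0,0.7,0,0,0,0,58],
  [0,0.7,0,0,0,0,58],
  [0,0.7,0,0,0,0,58],
])

```text
time: 16.0
position: [0.6558, -0.1405, 0.0116]
tool_rot: [0.418, -0.57, 0.57, -0.419]
ft_force: [-1.3, 0.7, 4.9]
grip_width: 0.0665
```

Call:
drive_tool([
  [0,-0.5,0,0,0,0,62],
  [0,-0.5,0,0,0,0,72],
  [0,-0.5,0,0,0,0,85],
  [0,-0.5,0,0,0,0,85],
  [0,-20,0,0,0,0,85],
  [0,-60,0,0,0,0,85],
  [0,-110,0,0,0,0,85],
  [0,-150,0,0,0,0,85],
  [0,-150,0,0,0,0,85],
  [0,-150,0,0,0,0,85],
])

```text
time: 17.0
position: [0.6562, -0.1406, 0.1622]
tool_rot: [0.418, -0.569, 0.571, -0.419]
ft_force: [0.1, 0.7, -0.3]
grip_width: 0.0846
```

```bash
python3 - <<'E'
from h import *
o=get_obs(); c=cam("wrist",o); im=camera("wrist"); cv2.imwrite("pics/w7.png",im)
print("ash",gradfit(im,c,lambda x,y:circ(x,y,.033,.03),(.655,-.1405)))
print("tile",max([(tuple(gradfit(im,c,lambda x,y:bedge(x,y,.1,.1,d,.006),(.655,-.1405),.006,13)),d) for d in np.arange(5,10)]))
im=camera("top"); c=cam("top")
print("top ash",gradfit(im,c,lambda x,y:circ(x,y,.033,.03),(.655,-.1405)))
go([.456,.047,.17],-17.5)
cv2.imwrite("pics/top1.png",im)
E
```

```text
ash [124.4923   0.655   -0.14  ]
tile ((np.float64(73.4161), np.float64(0.655), np.float64(-0.1405)), np.int64(7))
top ash [29.5877  0.6535 -0.1325]
pos [ 0.6544 -0.14    0.1593] az -17.4 q [-0.38  0.66  1.37 -0.    1.12 -0.07] t 17.1 F [-0.8 -0.2 -0. ] w 84.9 
 shift [-118.9   -9.8 -245.3] turn y 0.1
```

Call:
drive_tool([
  [-20,-5,-40,0,0,0,60],
  [-40,-10,-80,0,0,0,60],
  [-60,-10,-120,0,0,0,60],
  [-80,-10,-160,0,0,0,60],
  [-98,-10,-200,0,0,0,60],
  [-112,-10,-230,0,0,0,60],
  [-119,-10,-245,0,0,0,60],
  [-119,-10,-245,0,0,0,60],
  [-119,-10,-245,0,0,0,60],
])

```text
time: 18.0
position: [0.4592, 0.0459, 0.1707]
tool_rot: [0.418, -0.569, 0.57, -0.419]
ft_force: [-0.7, 0.3, 0.2]
grip_width: 0.0595
```

```bash
python3 - <<'E'
from h import *
o=get_obs(); c=cam("wrist",o); im=camera("wrist"); cv2.imwrite("pics/w8.png",im)
cs=max([(tuple(gradfit(im,c,lambda x,y:bedge(x,y,.136,.062,d,.036),(.4437,.0098),.008,17)),d) for d in np.arange(70,75,.5)]); print(cs)
dm=max([(tuple(gradfit(im,c,lambda x,y:bedge(x,y,.044,.026,d,.054),(.456,.049),.008,17)),d) for d in np.arange(64,80,1)]); print(dm)
for d in mark_of("wrist","dice_holder"): print(d["location"],d["conf"],back(c,[d["location"]],.036))
cv2.imwrite("pics/w8o.png",draw(im,c,[bedge(*dm[0][1:],.044,.026,dm[1],.054),bedge(*cs[0][1:],.136,.062,cs[1],.036)],(170,80,370,280),4))
go([*dm[0][1:],.041],dm[1]-90)
E
```

```text
((np.float64(164.2885), np.float64(0.4477), np.float64(0.0168)), np.float64(72.5))
((np.float64(199.0485), np.float64(0.458), np.float64(0.054)), np.int64(71))
[254.2, 176.5] 0.9 [[0.45839495 0.04707101]]
pos [0.4598 0.0454 0.1709] az -17.5 q [-0.14  0.39  1.89 -0.    0.86  0.16] t 18.1 F [ 0.6 -0.2 -0.3] w 59.8 
 shift [ -7.7 129.9  -4.5] turn y 1.5
```

View pics/w8o.png

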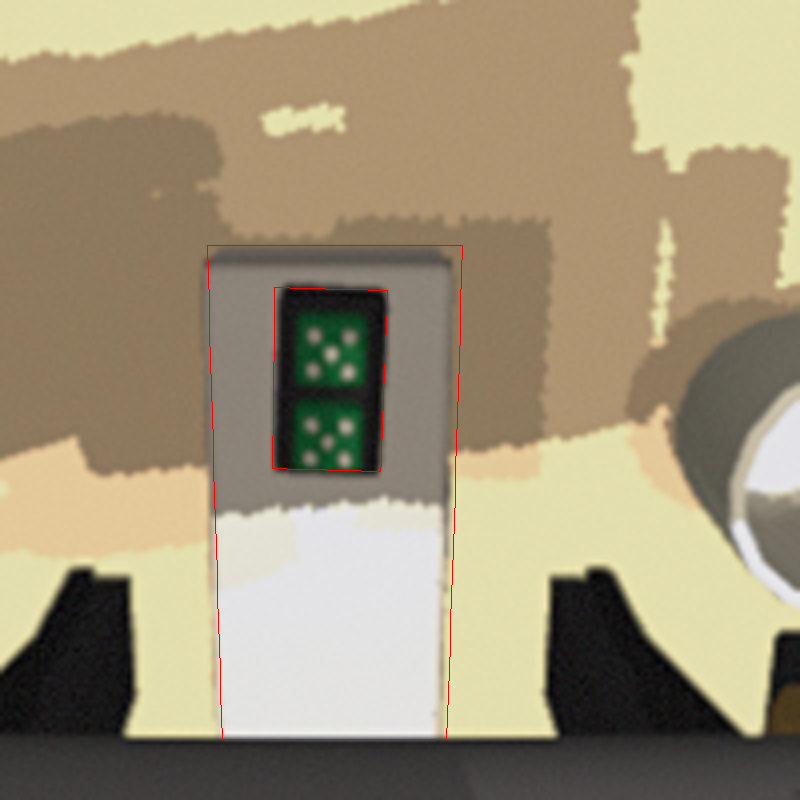

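Call:
drive_tool([
  [-5,40,-4,0,1.5,0,60],
  [-5,80,-4,0,1.5,0,60],
  [-5,115,-4,0,1.5,0,60],
  [-5,127,-4,0,1.5,0,60],
  [-5,129,-4,0,1.5,0,60],
  [-5,129,-4,0,1.5,0,60],
  [-5,129,-4,0,1.5,0,60],
])

```text
time: 18.8
position: [0.4566, 0.0519, 0.0426]
tool_rot: [0.41, -0.575, 0.576, -0.411]
ft_force: [-0.8, -0.1, -0.0]
grip_width: 0.0599
```

Call:
drive_tool([
  [0,0,0,0,0,0,40],
  [0,0,0,0,0,0,26],
  [0,0,0,0,0,0,20],
  [0,0,0,0,0,0,20],
  [0,0,0,0,0,0,20],
  [0,0,0,0,0,0,20],
  [0,0,0,0,0,0,20],
], newtons=12)

```text
time: 19.5
position: [0.4556, 0.0524, 0.0422]
tool_rot: [0.411, -0.575, 0.576, -0.411]
ft_force: [-0.6, 0.1, 2.3]
grip_width: 0.0259
```

Call:
drive_tool([
  [0,-4,0,0,0,0,20],
  [0,-12,0,0,0,0,20],
  [0,-30,0,0,0,0,20],
  [0,-60,0,0,0,0,20],
  [0,-95,0,0,0,0,20],
  [0,-120,0,0,0,0,20],
  [0,-130,0,0,0,0,20],
  [0,-130,0,0,0,0,20],
])

```text
time: 20.3
position: [0.456, 0.0524, 0.1733]
tool_rot: [0.41, -0.575, 0.576, -0.412]
ft_force: [-0.0, -0.1, -1.3]
grip_width: 0.0261
```

```bash
python3 - <<'E'
from h import *
go([.4445,-.375,.16],-96)
E
```

```text
pos [0.456  0.0524 0.1733] az -18.9 q [-0.13  0.38  1.89  0.    0.86  0.2 ] t 20.3 F [-0.  -0.1 -1.3] w 26.1 
 shift [408.   13.5 127.8] turn y 77.1
```

Call:
drive_tool([
  [15,0,5,0,3,0,20],
  [50,0,15,0,9,0,20],
  [92,0,28,0,17,0,20],
  [135,0,41,0,25,0,20],
  [178,0,54,0,33,0,20],
  [220,0,68,0,41,0,20],
  [262,3,82,0,49,0,20],
  [304,6,95,0,57,0,20],
  [340,9,107,0,65,0,20],
  [370,12,117,0,71,0,20],
])

```text
time: 21.3
position: [0.4447, -0.3372, 0.1577]
tool_rot: [0.001, 0.708, -0.706, -0.003]
ft_force: [-0.7, 1.3, 0.5]
grip_width: 0.026
```

```bash
python3 - <<'E'
from h import *
go([.4445,-.375,.14],-96)
E
```

```text
pos [ 0.4447 -0.3372  0.1577] az -90.3 q [-0.85  0.52  1.66 -0.    0.96  0.73] t 21.3 F [-0.7  1.3  0.5] w 26.0 
 shift [ 0.  17.6 37.9] turn y 5.7
```

Call:
drive_tool([
  [0,5,20,0,3,0,20],
  [0,10,34,0,5.5,0,20],
  [0,15,38,0,6,0,20],
  [0,17,38,0,6,0,20],
  [0,17,38,0,6,0,20],
  [0,17,38,0,6,0,20],
])

```text
time: 21.9
position: [0.4461, -0.372, 0.143]
tool_rot: [0.036, 0.706, -0.706, -0.036]
ft_force: [0.1, 0.8, -1.3]
grip_width: 0.0259
```

```bash
python3 - <<'E'
from h import *
o=get_obs(); c=cam("wrist",o); im=camera("wrist"); cv2.imwrite("pics/w9.png",im)
m=max([(tuple(gradfit(im,c,lambda x,y:bedge(x,y,.11,.07,d,.004),(.4445,-.375),.01,21)),d) for d in np.arange(-9,-2,.5)]); print(m)
cv2.imwrite("pics/w9o.png",draw(im,c,[bedge(*m[0][1:],.11,.07,m[1],.004)],(130,40,380,300),3))
go([*m[0][1:],.0105],m[1]-90)
E
```

```text
((np.float64(240.3702), np.float64(0.4435), np.float64(-0.376)), np.float64(-6.0))
pos [ 0.4462 -0.3723  0.1433] az -95.8 q [-0.89  0.57  1.62  0.    0.95  0.78] t 21.9 F [-0.3  0.4  0.2] w 25.6 
 shift [  2.3 132.8   4. ] turn y 0.2
```

View pics/w9o.png

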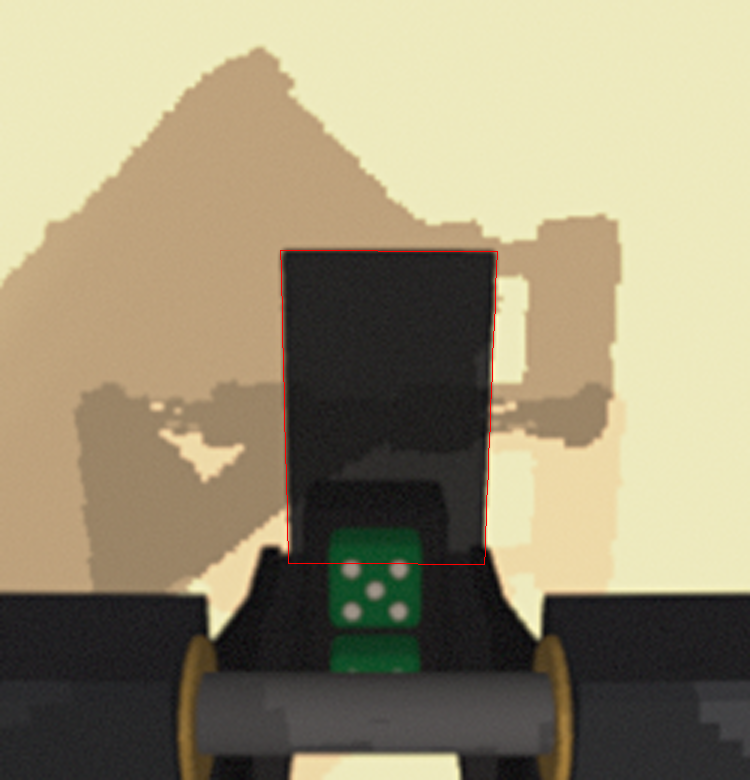

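```bash
python3 - <<'E'
from h import *
o=get_obs(); c=cam("wrist",o)
for r in (529,627,632,636): 
    p=back(c,[[255,r/3+40-.2]],o["position"][2]+.0198)[0]; print(r,p.round(4),tool(o,[*p,.16]))
p=back(c,[[255,483/3+40]],o["position"][2]+.0118)[0]; print("block front",tool(o,[*p,.15]))
E
```

```text
529 [ 0.4668 -0.3748] [-20.8 -16.7   0.4]
627 [ 0.4485 -0.373 ] [ -2.4 -16.7   0.4]
632 [ 0.4475 -0.3729] [ -1.4 -16.7   0.4]
636 [ 0.4468 -0.3728] [ -0.6 -16.7   0.4]
block front [-26.   -6.7   0.4]
```

Call:
drive_tool([
  [4,25,4,0,0,0,20],
  [4,65,4,0,0,0,20],
  [4,100,4,0,0,0,20],
  [4,118,4,0,0,0,20],
  [4,124,4,0,0,0,20],
  [4,124,4,0,0,0,20],
  [4,124,4,0,0,0,20],
  [4,124,4,0,0,0,20],
])

```text
time: 22.75
position: [0.4424, -0.3779, 0.0205]
tool_rot: [-0.037, -0.705, 0.707, 0.036]
ft_force: [0.1, 1.4, -0.5]
grip_width: 0.026
```

```bash
python3 - <<'E'
from h import *
go([.4415,-.376,.0105],-96)
E
```

```text
pos [ 0.4424 -0.3779  0.0205] az -95.9 q [-0.9   0.76  1.68  0.    0.69  0.78] t 22.8 F [ 0.1  1.4 -0.5] w 26.0 
 shift [ 1.1 10.  -1.8] turn y 0.1
```

Call:
drive_tool([
  [1,3,-1,0,0,0,20],
  [1,6,-1,0,0,0,20],
  [1,8,-1,0,0,0,20],
  [1,8,-1,0,0,0,20],
  [1,8,-1,0,0,0,20],
  [1,8,-1,0,0,0,20],
])

```text
time: 23.35
position: [0.4407, -0.376, 0.011]
tool_rot: [0.037, 0.706, -0.706, -0.037]
ft_force: [-0.1, 0.6, -0.4]
grip_width: 0.0256
```

Call:
drive_tool([
  [0,1,0,0,0,0,20],
  [0,1,0,0,0,0,20],
  [0,1,0,0,0,0,20],
])

```text
time: 23.65
position: [0.4408, -0.3761, 0.0102]
tool_rot: [-0.037, -0.706, 0.706, 0.036]
ft_force: [0.5, 0.9, 2.1]
grip_width: 0.0257
```

Contact. Release and look.

Call:
drive_tool([
  [0,0,0,0,0,0,30],
  [0,0,0,0,0,0,36],
  [0,0,0,0,0,0,50],
  [0,0,0,0,0,0,50],
  [0,-20,0,0,0,0,50],
  [0,-60,0,0,0,0,60],
  [35,-110,0,0,0,0,80],
  [60,-150,0,0,0,0,80],
  [60,-150,0,0,0,0,80],
  [60,-150,0,0,0,0,80],
])

```text
time: 24.65
position: [0.381, -0.3705, 0.1616]
tool_rot: [-0.038, -0.705, 0.707, 0.036]
ft_force: [0.1, -0.6, 0.4]
grip_width: 0.0779
```

```bash
python3 - <<'E'
from h import *
o=get_obs(); c=cam("wrist",o); im=camera("wrist"); cv2.imwrite("pics/w10.png",im)
m=max([(tuple(gradfit(im,c,lambda x,y:bedge(x,y,.11,.07,d,.004),(.4435,-.376),.01,21)),d) for d in np.arange(-9,-2,.5)]); print(m)
for d in mark_of("wrist","dice_holder"): print(d["location"],d["conf"],back(c,[d["location"]],.004))
x0=.4435;y0=-.376
cv2.imwrite("pics/w10o.png",draw(cv2.convertScaleAbs(im,alpha=1.8),c,[bedge(x0,y0,.11,.07,-6,.004),bedge(x0,y0,.044,.026,-6,.022),bedge(x0,y0,.032,.016,-6,.03)],(170,40,350,220),4))
go([.447,.012,.17],-17.5)
E
```

```text
((np.float64(274.973), np.float64(0.4435), np.float64(-0.376)), np.float64(-6.0))
[252.3, 115.6] 0.76 [[ 0.44005243 -0.37507241]]
pos [ 0.3811 -0.3696  0.1592] az -95.9 q [-0.98  0.49  1.73  0.    0.92  0.69] t 24.8 F [-0.8  0.2  0.4] w 79.1 
 shift [ -26.   -10.5 -386.3] turn y -78.4
```

View pics/w10o.png

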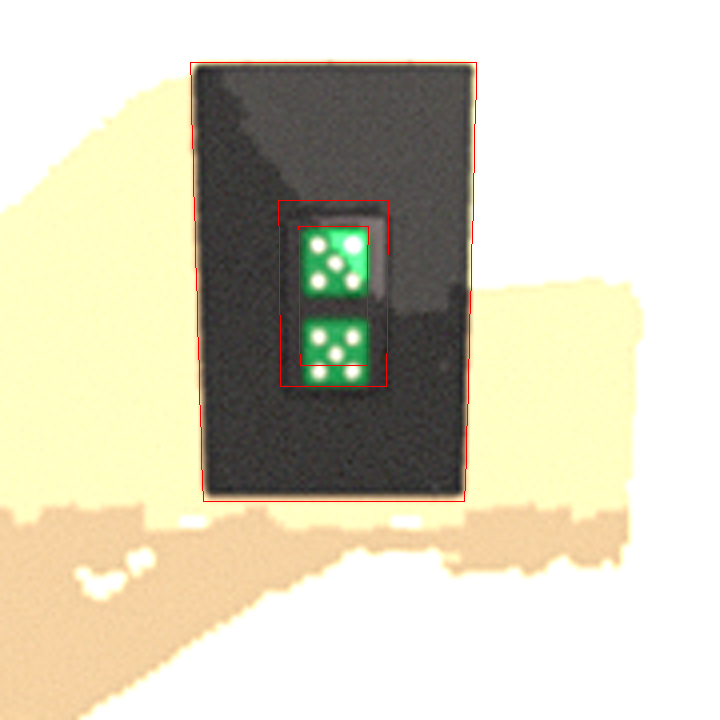

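Call:
drive_tool([
  [-5,-4,-30,0,-7,0,87],
  [-8,-8,-75,0,-15,0,87],
  [-12,-10,-120,0,-23,0,87],
  [-18,-10,-165,0,-31,0,87],
  [-24,-10,-210,0,-39,0,87],
  [-26,-10,-255,0,-47,0,87],
  [-26,-10,-300,0,-55,0,87],
  [-26,-10,-340,0,-63,0,87],
  [-26,-10,-370,0,-71,0,87],
  [-26,-10,-386,0,-78,0,87],
])

```text
time: 25.75
position: [0.446, 0.0146, 0.1681]
tool_rot: [-0.419, 0.571, -0.569, 0.418]
ft_force: [0.1, -0.6, -0.1]
grip_width: 0.087
```

```bash
python3 - <<'E'
from h import *
go([.425,-.045,.2],-17.5)
E
```

```text
pos [0.446  0.0146 0.1681] az -17.4 q [-0.22  0.38  1.92  0.    0.84  0.08] t 25.8 F [ 0.1 -0.6 -0.1] w 87.0 
 shift [ 63.2 -31.9  -2.3] turn y 0.1
```

Call:
drive_tool([
  [35,-20,-2,0,0,0,87],
  [63,-50,-2,0,0,0,87],
  [63,-60,-2,0,0,0,87],
  [63,-60,-2,0,0,0,87],
  [63,-60,-2,0,0,0,87],
])

```text
time: 26.25
position: [0.4251, -0.047, 0.2287]
tool_rot: [-0.416, 0.573, -0.571, 0.416]
ft_force: [-0.7, -0.1, 0.0]
grip_width: 0.0867
```

```bash
python3 - <<'E'
from h import *
o=get_obs(); c=cam("wrist",o); im=camera("wrist"); cv2.imwrite("pics/w11.png",im)
r=[]
for z in (.036,.033): r.append(max([(tuple(gradfit(im,c,lambda x,y:bedge(x,y,.136,.062,d,z),(.445,.0125),.01,21)),d) for d in np.arange(70,75,.5)])); print(r[-1])
for d in mark_of("wrist","case"): print(d["location"],d["conf"],back(c,[d["location"]],0))
cs=r[0]
cv2.imwrite("pics/w11o.png",draw(im,c,[bedge(*cs[0][1:],.136,.062,cs[1],.036)],(170,40,350,220),4))
go([*cs[0][1:],.0125],cs[1]-90)
t=camera("top"); cv2.imwrite("pics/top2.png",t)
E
```

```text
((np.float64(61.9526), np.float64(0.442), np.float64(0.0115)), np.float64(71.5))
((np.float64(67.1424), np.float64(0.442), np.float64(0.0115)), np.float64(72.0))
[257.9, 107.2] 0.76 [[0.44765636 0.01408451]]
pos [ 0.4247 -0.0469  0.2285] az -17.9 q [-0.37  0.25  1.89  0.    1.   -0.06] t 26.4 F [ 0.3  0.3 -0. ] w 86.8 
 shift [-60.8 216.1  -0.8] turn y 0.6
```

View pics/w11o.png

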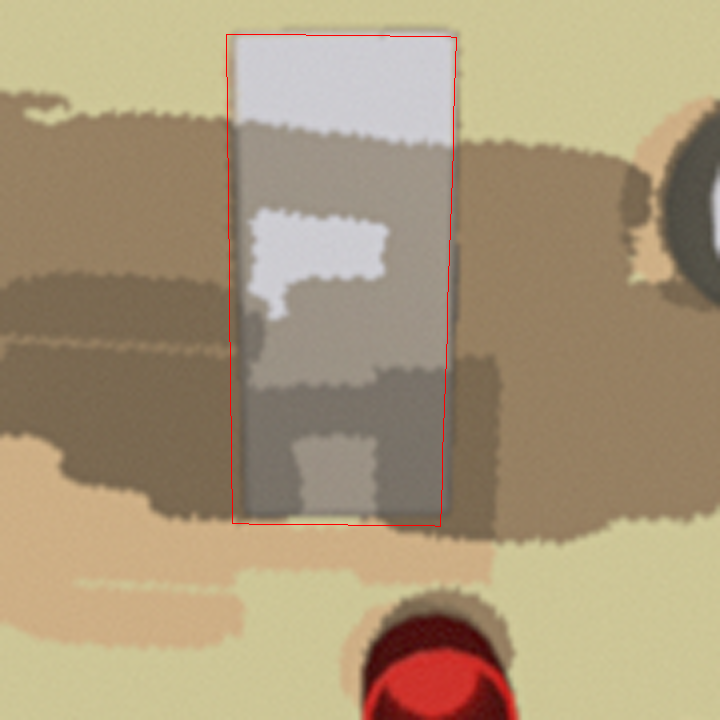

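```bash
python3 - <<'E'
from h import *
t=cv2.imread("pics/top2.png"); s=cv2.imread("pics/scene0.png"); ct,cs=cam("top"),cam("scene"); w=cv2.imread("pics/w11.png"); cw=cam("wrist")
for r in (.029,.030,.031,.032,.033,.034):
  for z in (.055,.06,.065,.07,.075,.08):
    f=lambda x,y:circ(x,y,r,z); a=gradfit(t,ct,f,(.565,-.005),.012,25); b=gradfit(s,cs,f,(.565,-.005),.012,25); 
    print(r,z,a.round(3),b.round(3),"%.0f mm"%(1000*np.hypot(*(a-b)[1:])), "sum %.0f"%(a[0]+b[0]))
E
```

```text
0.029 0.055 [ 1.55583e+02  5.71000e-01 -5.00000e-03] [ 1.71245e+02  5.68000e-01 -9.00000e-03] 5 mm sum 327
0.029 0.06 [ 1.56373e+02  5.70000e-01 -5.00000e-03] [ 1.72084e+02  5.70000e-01 -7.00000e-03] 2 mm sum 328
0.029 0.065 [ 1.56928e+02  5.69000e-01 -5.00000e-03] [ 1.72558e+02  5.72000e-01 -5.00000e-03] 3 mm sum 329
0.029 0.07 [ 1.56972e+02  5.68000e-01 -5.00000e-03] [ 1.73179e+02  5.74000e-01 -2.00000e-03] 7 mm sum 330
0.029 0.075 [ 1.56847e+02  5.68000e-01 -5.00000e-03] [173.602   0.576   0.   ] 9 mm sum 330
0.029 0.08 [ 1.57196e+02  5.67000e-01 -5.00000e-03] [1.69224e+02 5.77000e-01 3.00000e-03] 13 mm sum 326
0.03 0.055 [ 1.57246e+02  5.70000e-01 -5.00000e-03] [ 1.73847e+02  5.68000e-01 -9.00000e-03] 4 mm sum 331
0.03 0.06 [ 1.5633e+02  5.7000e-01 -5.0000e-03] [ 1.73116e+02  5.70000e-01 -6.00000e-03] 1 mm sum 329
0.03 0.065 [ 1.56171e+02  5.69000e-01 -5.00000e-03] [ 1.72824e+02  5.72000e-01 -4.00000e-03] 3 mm sum 329
0.03 0.07 [ 1.55865e+02  5.68000e-01 -5.00000e-03] [ 1.71704e+02  5.74000e-01 -2.00000e-03] 7 mm sum 328
0.03 0.075 [ 1.5448e+02  5.6700e-01 -5.0000e-03] [1.70343e+
[... 1950 characters left out ...]
.63000e-01 -2.00000e-03] [1.2059e+02 5.7600e-01 6.0000e-03] 15 mm sum 252
0.034 0.055 [ 1.29366e+02  5.66000e-01 -3.00000e-03] [ 1.19164e+02  5.66000e-01 -5.00000e-03] 2 mm sum 249
0.034 0.06 [ 1.28462e+02  5.65000e-01 -3.00000e-03] [ 1.1678e+02  5.6800e-01 -3.0000e-03] 3 mm sum 245
0.034 0.065 [ 1.27334e+02  5.64000e-01 -3.00000e-03] [ 1.14277e+02  5.69000e-01 -1.00000e-03] 5 mm sum 242
0.034 0.07 [ 1.26104e+02  5.63000e-01 -3.00000e-03] [1.12147e+02 5.72000e-01 2.00000e-03] 10 mm sum 238
0.034 0.075 [ 1.25004e+02  5.62000e-01 -3.00000e-03] [1.0981e+02 5.7300e-01 4.0000e-03] 13 mm sum 235
0.034 0.08 [ 1.23727e+02  5.62000e-01 -2.00000e-03] [1.07721e+02 5.75000e-01 7.00000e-03] 16 mm sum 231
```

Call:
drive_tool([
  [-30,30,1,0,0,0,87],
  [-62,65,1,0,0,0,87],
  [-62,110,1,0,0,0,87],
  [-62,155,1,0,0,0,87],
  [-62,190,1,0,0,0,87],
  [-62,209,1,0,0,0,87],
  [-62,214,1,0,0,0,87],
  [-62,214,1,0,0,0,87],
  [-62,214,1,0,0,0,87],
  [-62,214,1,0,0,0,87],
])

```text
time: 27.4
position: [0.4463, 0.0107, 0.017]
tool_rot: [0.415, -0.571, 0.572, -0.417]
ft_force: [0.1, 0.2, -0.1]
grip_width: 0.0867
```

```bash
python3 - <<'E'
from h import *
go([.4446,.0123,.0125],-17.8)
E
```

```text
pos [0.4463 0.0107 0.017 ] az -17.9 q [-0.23  0.69  2.03  0.    0.42  0.09] t 27.4 F [ 0.1  0.2 -0.1] w 86.7 
 shift [-1.   4.5 -2.1] turn y -0.1
```

Call:
drive_tool([
  [-1,3,-1.5,0,0,0,80],
  [-1,3,-1.5,0,0,0,68],
  [-1,3,-1.5,0,0,0,62],
  [-1,3,-1.5,0,0,0,55],
  [-1,3,-1.5,0,0,0,55],
  [-1,3,-1.5,0,0,0,55],
  [-1,3,-1.5,0,0,0,55],
], newtons=30)

```text
time: 28.1
position: [0.4447, 0.0121, 0.0132]
tool_rot: [0.416, -0.572, 0.572, -0.416]
ft_force: [0.3, -0.2, 3.5]
grip_width: 0.062
```

Call:
drive_tool([
  [0,-3,0,0,0,0,55],
  [0,-10,0,0,0,0,55],
  [0,-30,0,0,0,0,55],
  [0,-60,0,0,0,0,55],
  [0,-90,0,0,0,0,55],
  [0,-110,0,0,0,0,55],
  [0,-120,0,0,0,0,55],
  [0,-120,0,0,0,0,55],
])

```text
time: 28.9
position: [0.4448, 0.0122, 0.1341]
tool_rot: [0.415, -0.571, 0.572, -0.417]
ft_force: [0.4, -0.7, -2.3]
grip_width: 0.0617
```

```bash
python3 - <<'E'
from h import *
go([.4564,.3464,.12],7.3)
E
```

```text
pos [0.4448 0.0122 0.1341] az -17.9 q [-0.22  0.44  1.96  0.    0.74  0.09] t 28.9 F [ 0.4 -0.7 -2.3] w 61.7 
 shift [-321.5   13.9  -91.9] turn y -25.2
```

Call:
drive_tool([
  [-15,0,-4,0,-2,0,55],
  [-50,0,-14,0,-6,0,55],
  [-92,0,-26,0,-10,0,55],
  [-135,0,-38,0,-14,0,55],
  [-178,0,-50,0,-18,0,55],
  [-220,0,-62,0,-21,0,55],
  [-262,0,-75,0,-24,0,55],
  [-295,0,-85,0,-25,0,55],
  [-315,0,-90,0,-25,0,55],
  [-321,0,-92,0,-25,0,55],
])

```text
time: 29.9
position: [0.4547, 0.3478, 0.1311]
tool_rot: [0.531, -0.468, 0.467, -0.53]
ft_force: [-0.1, 0.4, -3.0]
grip_width: 0.062
```

Call:
drive_tool([
  [0,0,0,0,0,0,55],
  [0,0,0,0,0,0,55],
  [0,0,0,0,0,0,55],
])

```text
time: 30.2
position: [0.4553, 0.3444, 0.1325]
tool_rot: [0.53, -0.469, 0.468, -0.529]
ft_force: [0.0, -0.6, -2.5]
grip_width: 0.0621
```

```bash
python3 - <<'E'
from h import *
o=get_obs(); c=cam("wrist",o); im=camera("wrist"); cv2.imwrite("pics/w12.png",im)
def dr(x,y,d): # inner compartment edges at wall top, outer edge too, origin at (x,y)
    r=R.from_euler("z",d,degrees=True).apply
    out=bedge(0,0,.208,.096,0,.012)+[.02,0,0]
    return r(out)+[x,y,0]
m=max([(tuple(gradfit(im,c,lambda x,y:dr(x,y,d),(.4564,.3464),.012,25)),d) for d in np.arange(94,101,.5)]); print(m)
t=cv2.imread("pics/top0.png"); ct=cam("top")
mt=max([(tuple(gradfit(t,ct,lambda x,y:dr(x,y,d),(.4564,.3464),.012,25)),d) for d in np.arange(94,101,.5)]); print("top",mt)
s=cv2.imread("pics/scene0.png"); cs=cam("scene")
print("scene",max([(tuple(gradfit(s,cs,lambda x,y:dr(x,y,d),(.4564,.3464),.012,25)),d) for d in np.arange(94,101,.5)]))
j=lambda x,y:circ(x,y,.030,.11)
print("jar lid",gradfit(t,ct,j,(.605,.342),.02,41),gradfit(s,cs,j,(.605,.342),.02,41))
cv2.imwrite("pics/w12o.png",draw(im,c,[dr(*m[0][1:],m[1])],(0,0,512,384),1.5))
go([*m[0][1:],.02],m[1]-90)
E
```

```text
((np.float64(96.5887), np.float64(0.4644), np.float64(0.3394)), np.float64(96.5))
top ((np.float64(72.3366), np.float64(0.4574), np.float64(0.3474)), np.float64(97.5))
scene ((np.float64(97.7374), np.float64(0.4664), np.float64(0.3544)), np.float64(97.5))
jar lid [120.6093   0.59     0.322 ] [116.7676   0.611    0.343 ]
pos [0.4556 0.3446 0.1328] az 7.0 q [ 0.45  0.58  1.65 -0.    0.92  0.33] t 30.2 F [-0.5  0.1 -2.3] w 61.5 
 shift [  6.1 112.7   8.3] turn y 0.5
```

View pics/w12o.png

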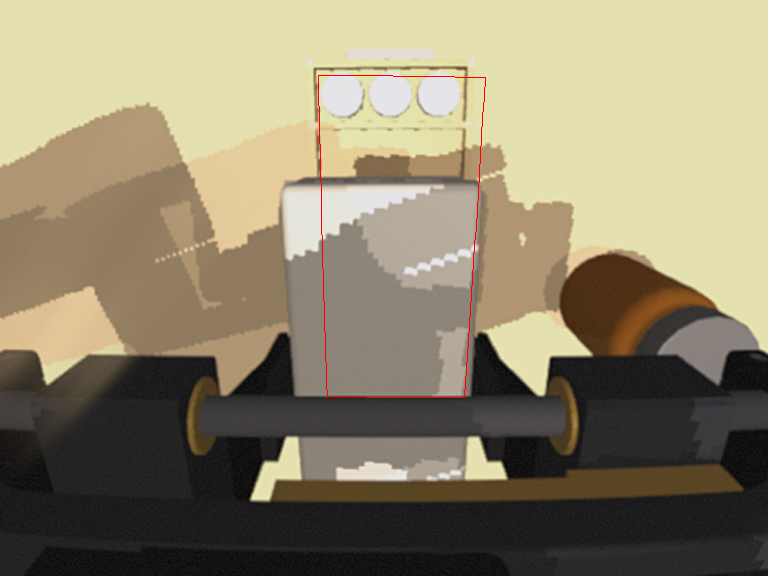

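```bash
python3 - <<'E'
from h import *
o=get_obs(); c=cam("wrist",o); im=cv2.imread("pics/w12.png")
L={"outL":(309,63),"outR":(472,63),"divL":(316,127),"divR":(465,127),"inL":(319,175),"inR":(462,175)}
for k,(u,v) in L.items(): print(k,back(c,[(u/1.5-.2,v/1.5-.2)],.012).round(4))
def dr(x,y,d):
    r=R.from_euler("z",d,degrees=True).apply
    return r(np.r_[bedge(0,0,.202,.096,0,.012)+[.017,0,0],bedge(0,0,.16,.088,0,.012)])+[x,y,0]
def fit(n,t,ct): print(n,max([(tuple(gradfit(t,ct,lambda x,y:dr(x,y,d),(.4561,.3493),.012,25)),d) for d in np.arange(94,101,.5)]))
fit("top",cv2.imread("pics/top0.png"),cam("top")); fit("top2",cv2.imread("pics/top2.png"),cam("top")); fit("scene",cv2.imread("pics/scene0.png"),cam("scene"))
s=cv2.imread("pics/scene0.png");cv2.imwrite("pics/w12c.png",np.hstack([draw(im,c,[dr(.4565,.3485,97.3)],(180,20,340,150),3),draw(s,cam("scene"),[dr(.4565,.3485,97.3)],(320,230,430,360),3)[:390]]))
E
```

```text
outL [[0.3977 0.4631]]
outR [[0.4902 0.4746]]
divL [[0.4048 0.4283]]
divR [[0.492  0.4391]]
inL [[0.409  0.4007]]
inR [[0.4949 0.4113]]
top ((np.float64(61.157), np.float64(0.4611), np.float64(0.3463)), np.float64(98.0))
top2 ((np.float64(64.9187), np.float64(0.4611), np.float64(0.3463)), np.float64(98.0))
scene ((np.float64(97.8183), np.float64(0.4681), np.float64(0.3523)), np.float64(97.5))
```

View pics/w12c.png

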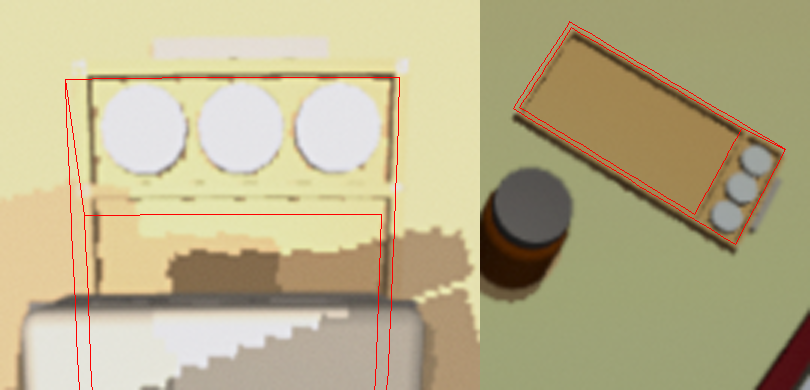

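```bash
python3 - <<'E'
from h import *
print(back(cam("top"),[(122,158.5)],.11),back(cam("scene"),[(337.5,299)],.11))
go([.459,.350,.0175],7.5)
E
```

```text
[[0.60343651 0.34061612]] [[0.60909454 0.34419323]]
pos [0.4556 0.3446 0.1328] az 7.0 q [ 0.45  0.58  1.65 -0.    0.92  0.33] t 30.2 F [-0.5  0.1 -2.3] w 61.5 
 shift [ -5.1 115.2   4.2] turn y -0.5
```

Call:
drive_tool([
  [-5,5,4,0,-0.5,0,55],
  [-5,25,4,0,-0.5,0,55],
  [-5,55,4,0,-0.5,0,55],
  [-5,75,4,0,-0.5,0,55],
  [-5,85,4,0,-0.5,0,55],
  [-5,88,4,0,-0.5,0,55],
  [-5,88,4,0,-0.5,0,55],
  [-5,88,4,0,-0.5,0,55],
])

```text
time: 31.05
position: [0.46, 0.3519, 0.0459]
tool_rot: [-0.531, 0.466, -0.466, 0.533]
ft_force: [0.2, 1.1, -2.4]
grip_width: 0.0615
```

```bash
python3 - <<'E'
from h import *
go([.459,.350,.0175],7.5)
s=camera("scene"); cv2.imwrite("pics/s2.png",cv2.resize(s[160:360,240:460],None,fx=3.5,fy=3,interpolation=cv2.INTER_CUBIC))
E
```

```text
pos [0.46   0.3519 0.0459] az 7.6 q [ 0.46  0.72  1.68 -0.    0.74  0.33] t 31.1 F [ 0.2  1.1 -2.4] w 61.5 
 shift [ 1.7 28.4 -1.3] turn y 0.1
```

View pics/s2.png

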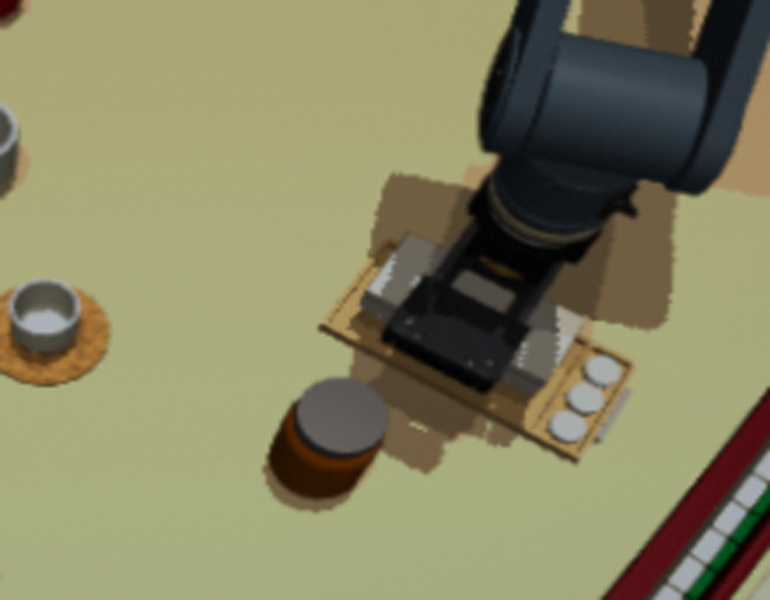

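Call:
drive_tool([
  [1,4,0,0,0,0,55],
  [2,10,1,0,0,0,55],
  [2,15,1,0,0,0,55],
  [2,17,1,0,0,0,55],
  [2,18,1,0,0,0,55],
  [2,18,1,0,0,0,55],
  [2,18,1,0,0,0,55],
  [2,18,1,0,0,0,55],
])

```text
time: 31.9
position: [0.4604, 0.3497, 0.0271]
tool_rot: [-0.532, 0.466, -0.466, 0.532]
ft_force: [-0.3, -0.1, -2.3]
grip_width: 0.0616
```

```bash
python3 - <<'E'
from h import *
go([.461,.350,.0175],7.4)
s=camera("scene"); c=cam("scene"); o=get_obs(); z=o["position"][2]-.0132
def dr(x,y,d):
    r=R.from_euler("z",d,degrees=True).apply
    P=bedge(0,0,.202,.096,0,.012)+[.017,0,0]
    return r(P[20:])+[x,y,0]
print("drawer",max([(tuple(gradfit(s,c,lambda x,y:dr(x,y,d),(.464,.350),.012,25)),d) for d in np.arange(95,100,.5)]))
a=yaw(o)+90
def ends(x,y):
    b=box(0,0,.136,.062,a,z+.036); e=[np.linspace(b[3],b[0],25),np.linspace(b[1],b[2],25)]
    e+= [np.linspace(b[2],b[2]+.25*(b[3]-b[2]),12),np.linspace(b[3],b[3]+.25*(b[2]-b[3]),12)]
    return np.concatenate(e)+[x,y,0]
print("case",a,gradfit(s,c,ends,o["position"][:2],.012,25))
E
```

```text
pos [0.4604 0.3497 0.0271] az 7.6 q [0.46 0.75 1.69 0.   0.7  0.32] t 31.9 F [-0.3 -0.1 -2.3] w 61.6 
 shift [-0.2  9.6  0.6] turn y 0.2
drawer ((np.float64(104.6077), np.float64(0.465), np.float64(0.354)), np.float64(97.5))
case 97.5704930249414 [109.3415   0.4604   0.3497]
```

Call:
drive_tool([
  [-2,1,1,0,0,0,55],
  [-2,3,2,0,0,0,55],
  [-2,5,2,0,0,0,55],
  [-2,7,2,0,0,0,55],
  [-2,8,2,0,0,0,55],
  [-2,8,2,0,0,0,55],
  [-2,8,2,0,0,0,55],
])

```text
time: 32.65
position: [0.4619, 0.3518, 0.0189]
tool_rot: [0.532, -0.466, 0.466, -0.532]
ft_force: [-0.2, 0.5, -2.1]
grip_width: 0.0617
```

Call:
drive_tool([
  [0,1,0,0,0,0,55],
  [0,1,0,0,0,0,55],
  [0,1,0,0,0,0,55],
])

```text
time: 32.95
position: [0.462, 0.3518, 0.018]
tool_rot: [-0.532, 0.466, -0.466, 0.532]
ft_force: [-0.4, -0.0, -2.3]
grip_width: 0.0616
```

Call:
drive_tool([
  [0,1,0,0,0,0,55],
  [0,1,0,0,0,0,55],
  [0,1,0,0,0,0,55],
])

```text
time: 33.25
position: [0.4622, 0.3519, 0.0173]
tool_rot: [-0.532, 0.466, -0.466, 0.532]
ft_force: [-0.2, -0.1, 0.1]
grip_width: 0.062
```

Floor contact at the expected height (TCP 17.3 mm). Release, retreat straight up.

Call:
drive_tool([
  [0,0,0,0,0,0,66],
  [0,0,0,0,0,0,76],
  [0,0,0,0,0,0,76],
  [0,0,0,0,0,0,76],
  [0,-10,0,0,0,0,76],
  [0,-40,0,0,0,0,76],
  [0,-85,0,0,0,0,76],
  [0,-130,0,0,0,0,76],
  [0,-165,0,0,0,0,76],
  [0,-180,0,0,0,0,76],
])

```text
time: 34.25
position: [0.4638, 0.3528, 0.202]
tool_rot: [-0.529, 0.465, -0.467, 0.535]
ft_force: [0.2, -0.1, 0.2]
grip_width: 0.0762
```

```bash
python3 - <<'E'
from h import *
go([.6495,.138,.2])
s=camera("scene"); cs=cam("scene")
for t,z,ref in [("cup",.005,(.649,.138)),("ashtray",.006,(.655,-.14)),("dice_holder",.004,(.4435,-.376)),("case",.004,(.462,.352)),("jar",0,(.607,.342)),("bowl",0,(.632,-.3685))]:
    for d in mark_of("scene",t): print(t,round(d["conf"],2),back(cs,[d["location"]],z)[0].round(3),"want",ref)
o=get_obs(); w=camera("wrist"); cw=cam("wrist",o); cv2.imwrite("pics/end.png",w)
for n,im,c in (("scene",s,cs),("wrist",w,cw)):
    print(n,"case top",max([(tuple(gradfit(im,c,lambda x,y:bedge(x,y,.134,.06,d,.039),(.462,.352),.012,25)),d) for d in np.arange(94,101,.5)]))
s0=cv2.imread("pics/scene0.png")
for n,f,p in (("jar",lambda x,y:circ(x,y,.03,.11),(.608,.343)),("bowl",lambda x,y:circ(x,y,.035,.035),(.632,-.3685))):
    print(n,"before",gradfit(s0,cs,f,p),"after",gradfit(s,cs,f,p))
E
```

```text
pos [0.4638 0.3528 0.202 ] az 7.6 q [0.46 0.49 1.57 0.   1.07 0.33] t 34.2 F [ 0.2 -0.1  0.2] w 76.2 
 shift [237.4   2.5 155.8] turn y 0.0
cup 0.85 [0.648 0.139] want (0.649, 0.138)
ashtray 0.91 [ 0.652 -0.145] want (0.655, -0.14)
ashtray 0.63 [ 0.333 -0.164] want (0.655, -0.14)
dice_holder 0.54 [ 0.435 -0.38 ] want (0.4435, -0.376)
case 0.58 [0.461 0.358] want (0.462, 0.352)
jar 0.92 [0.615 0.342] want (0.607, 0.342)
bowl 0.75 [ 0.64  -0.351] want (0.632, -0.3685)
scene case top ((np.float64(90.9332), np.float64(0.465), np.float64(0.34)), np.float64(97.0))
wrist case top ((np.float64(102.7229), np.float64(0.461), np.float64(0.352)), np.float64(99.0))
jar before [116.7676   0.611    0.343 ] after [93.5259  0.6045  0.3435]
bowl before [176.1135   0.6335  -0.3605] after [184.8492   0.6335  -0.3605]
```

```bash
python3 - <<'E'
from h import *
o=get_obs(); print(tool(o,[.41,-.37,.18]), yaw(o))
c=cam("scene"); print("jar lid now", [ (d["location"],d["conf"]) for d in (camera("scene") is not None and mark_of("scene","jar"))])
E
```

```text
[ 708.3   16.6 -145.6] 7.565072755911058
jar lid now [([329.6, 311.6], 0.75)]
```

Call:
drive_tool([
  [40,0,4,0,6,0,60],
  [85,0,8,0,12,0,60],
  [130,0,12,0,18,0,60],
  [175,0,15,0,24,0,60],
  [220,0,19,0,31,0,60],
  [265,0,22,0,38,0,60],
  [310,0,26,0,45,0,60],
  [355,0,30,0,52,0,60],
  [400,0,33,0,59,0,60],
  [445,0,36,0,66,0,60],
])

```text
time: 35.75
position: [0.5562, -0.0864, 0.1964]
tool_rot: [-0.191, 0.681, -0.681, 0.19]
ft_force: [0.9, -0.6, 0.6]
grip_width: 0.0601
```

```bash
python3 - <<'E'
from h import *
go([.40,-.371,.16],-96)
E
```

```text
pos [ 0.5562 -0.0864  0.1964] az -58.7 q [-0.35  0.48  1.62  0.    1.05  0.67] t 35.8 F [ 0.9 -0.6  0.6] w 60.1 
 shift [281.2  36.4 162.2] turn y 37.3
```

Call:
drive_tool([
  [30,5,17,0,5,0,50],
  [65,10,37,0,11,0,50],
  [100,18,58,0,17,0,50],
  [140,25,81,0,23,0,50],
  [180,30,104,0,29,0,50],
  [220,36,127,0,34,0,50],
  [255,36,147,0,37,0,50],
  [276,36,159,0,37,0,50],
  [281,36,162,0,37,0,50],
  [281,36,162,0,37,0,50],
])

```text
time: 36.75
position: [0.4012, -0.37, 0.1605]
tool_rot: [0.034, 0.707, -0.706, -0.034]
ft_force: [0.4, 0.2, 0.2]
grip_width: 0.0501
```

```bash
python3 - <<'E'
from h import *
go([.44,-.3755,.0115],-96)
o=get_obs(); c=cam("wrist",o); im=camera("wrist"); cv2.imwrite("pics/w13.png",im)
print("mat",max([(tuple(gradfit(im,c,lambda x,y:bedge(x,y,.11,.07,d,.004),(.4435,-.376),.01,21)),d) for d in np.arange(-8,-4,.5)]))
hsv=cv2.cvtColor(im,cv2.COLOR_BGR2HSV); m=cv2.inRange(hsv,(45,80,30),(90,255,255)); n,l,st,ce=cv2.connectedComponentsWithStats(m)
for i in range(1,n):
    if st[i,4]>40:
        q=np.argwhere(l==i)[:,::-1]; print("die",st[i],back(c,[ce[i]],.03).round(4))
q=np.argwhere(m>0)[:,::-1]; print(rect(c,q,.03))
for d in mark_of("wrist","dice_holder"): print(d["conf"],back(c,[d["location"]],.004))
E
```

```text
pos [ 0.4012 -0.37    0.1605] az -95.5 q [-0.95  0.51  1.69  0.    0.94  0.72] t 36.8 F [0.4 0.2 0.2] w 50.1 
 shift [-39.2 148.9   1.9] turn y 0.5
mat ((np.float64(290.8647), np.float64(0.4435), np.float64(-0.376)), np.float64(-6.0))
die [ 463    0   32  263 1933] [[ 0.4323 -0.5965]]
die [249 117  18  19 239] [[ 0.4513 -0.3775]]
die [249 139  17  19 229] [[ 0.4306 -0.3753]]
[ 3.807e+02 -4.846e+02  3.328e+02  2.353e+02  1.000e-01]
0.75 [[ 0.43744449 -0.37790112]]
```

Call:
drive_tool([
  [-30,30,2,0,0.4,0,50],
  [-39,70,2,0,0.4,0,50],
  [-39,110,2,0,0.4,0,50],
  [-39,135,2,0,0.4,0,50],
  [-39,145,2,0,0.4,0,50],
  [-39,147,2,0,0.4,0,50],
  [-39,147,2,0,0.4,0,50],
  [-39,147,2,0,0.4,0,50],
])

```text
time: 37.65
position: [0.4413, -0.376, 0.0156]
tool_rot: [-0.037, -0.705, 0.707, 0.035]
ft_force: [0.9, 0.1, 0.1]
grip_width: 0.0497
```

```bash
python3 - <<'E'
from h import *
go([.4405,-.376,.0105],-96)
E
```

```text
pos [ 0.4413 -0.376   0.0156] az -95.8 q [-0.9   0.77  1.69  0.    0.68  0.77] t 37.6 F [0.9 0.1 0.1] w 49.7 
 shift [0.8 5.1 0. ] turn y 0.2
```

Call:
drive_tool([
  [0,3,0,0,0,0,45],
  [0,3,0,0,0,0,30],
  [0,3,0,0,0,0,24],
  [0,3,0,0,0,0,20],
  [0,3,0,0,0,0,20],
  [0,3,0,0,0,0,20],
], newtons=10)

```text
time: 38.25
position: [0.4403, -0.3755, 0.0112]
tool_rot: [-0.036, -0.706, 0.706, 0.036]
ft_force: [-0.8, 0.1, 1.4]
grip_width: 0.0258
```

Call:
drive_tool([
  [0,-2,0,0,0,0,20],
  [0,-3,0,0,0,0,20],
  [-2,-3,0,0,0,0,20],
  [-3,-3,0,0,0,0,20],
  [-3,-3,0,0,0,0,20],
  [-3,-3,0,0,0,0,20],
])

```text
time: 38.85
position: [0.4433, -0.3756, 0.0139]
tool_rot: [0.036, 0.706, -0.706, -0.036]
ft_force: [0.3, 0.1, -0.3]
grip_width: 0.0258
```

Moved +3 mm in x; lower and release.

Call:
drive_tool([
  [0,1,0,0,0,0,20],
  [0,2,0,0,0,0,20],
  [0,2.5,0,0,0,0,20],
  [0,2.8,0,0,0,0,20],
  [0,2.8,0,0,0,0,20],
  [0,2.8,0,0,0,0,20],
])

```text
time: 39.45
position: [0.4432, -0.3756, 0.0112]
tool_rot: [0.036, 0.706, -0.706, -0.036]
ft_force: [-0.8, 1.8, -0.1]
grip_width: 0.0258
```

Call:
drive_tool([
  [0,0,0,0,0,0,30],
  [0,0,0,0,0,0,40],
  [0,0,0,0,0,0,50],
  [0,0,0,0,0,0,50],
  [0,-20,0,0,0,0,50],
  [0,-60,0,0,0,0,50],
  [30,-110,0,0,0,0,50],
  [40,-150,0,0,0,0,50],
  [40,-150,0,0,0,0,50],
  [40,-150,0,0,0,0,50],
])

```text
time: 40.45
position: [0.4038, -0.3723, 0.1626]
tool_rot: [-0.037, -0.705, 0.707, 0.035]
ft_force: [0.4, 0.4, -0.1]
grip_width: 0.0501
```

```bash
python3 - <<'E'
from h import *
o=get_obs(); c=cam("wrist",o); im=camera("wrist"); cv2.imwrite("pics/w14.png",im)
print("mat",max([(tuple(gradfit(im,c,lambda x,y:bedge(x,y,.11,.07,d,.004),(.4435,-.376),.01,21)),d) for d in np.arange(-8,-4,.5)]))
hsv=cv2.cvtColor(im,cv2.COLOR_BGR2HSV); m=cv2.inRange(hsv,(45,80,30),(90,255,255)); n,l,st,ce=cv2.connectedComponentsWithStats(m)
for i in range(1,n):
    if 40<st[i,4]<1000: print("die",back(c,[ce[i]],.03).round(4))
for d in mark_of("wrist","dice_holder"): print(d["conf"],back(c,[d["location"]],.004))
t=camera("top"); ct=cam("top")
for k,z in (("cup",.005),("ashtray",.006),("case",.004),("drawer",0),("jar",0),("bowl",0)):
    print(k,[(round(d["conf"],2),back(ct,[d["location"]],z)[0].round(3)) for d in mark_of("top",k)])
# case extent in the compartment: bright pixels in the top view
for d in (96,97,98,99): print(d,gradfit(t,ct,lambda x,y:bedge(x,y,.134,.06,d,.039),(.461,.352),.012,25))
E
```

```text
mat ((np.float64(287.413), np.float64(0.4435), np.float64(-0.376)), np.float64(-6.0))
die [[ 0.523  -0.5975]]
die [[ 0.4542 -0.377 ]]
die [[ 0.4337 -0.3751]]
0.68 [[ 0.4438184 -0.3782997]]
cup [(0.8, array([0.644, 0.131])), (0.8, array([ 0.565, -0.01 ])), (0.65, array([ 0.659, -0.13 ])), (0.59, array([ 0.431, -0.109]))]
ashtray [(0.7, array([ 0.646, -0.135])), (0.5, array([0.466, 0.353])), (0.38, array([ 0.342, -0.152]))]
case [(0.58, array([0.464, 0.349]))]
drawer [(0.79, array([0.462, 0.357])), (0.63, array([0.645, 0.132]))]
jar [(0.57, array([0.603, 0.346]))]
bowl []
96 [140.5896   0.461    0.353 ]
97 [143.9707   0.461    0.353 ]
98 [145.1862   0.461    0.353 ]
99 [142.9143   0.461    0.353 ]
```

```bash
python3 -c "
from rig import *
print(hand_in())"
```

```text
the job is handed in; nothing more can be done
None
```

I took the pile apart in the order asked and handed the job in at about 41 s of the 106 s allowed; `hand_in()` gave no verdict. I went back once to shift the dice holder 3 mm, because it had come down about 3 mm off-centre. My last checks:

- **Cup:** on the coaster. The close wrist view puts it about 1–2 mm from the centre. The later detector readings differ by up to 9 mm from that view.
- **Ashtray:** on the tile, within about 1 mm of the centre in the close wrist view. The other cameras' later readings differ by 6–10 mm. They were off by similar amounts elsewhere, so I trusted the wrist view.
- **Dice holder:** after the shift, the two dice centre on the mat to about 1 mm, with the long side parallel to the mat's. The holder detector agrees to about 2 mm.
- **Case:** lid up in the big compartment. It touched down at the height of the compartment floor with no wall contact, and the top-camera fit puts it at (0.461, 0.353) m, about where I set it down. One scene-camera fit put it 12 mm away, at that fit's search limit, so I set that one aside.
- **Jar and bowl:** I saw no contact.
    - The jar detector readings agree to about 1 mm with those from before, but a scene edge fit for the jar moved 6 mm. I put that down to shadows.
    - The bowl's edge fit did not change, though the last top-camera call did not find the bowl.

I had used all 16 picture views before the case went in, so the final checks are measurements only, with no picture viewed.

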